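# Top up the spring-loaded plate dispenser

### The arm

A 6-joint arm with a two-finger parallel gripper is mounted at the origin on a cart in front of the work surface, level with it; the furniture and walls round the work are solid. World frame = base frame: x ahead of the robot, y to its left, z up, the work surface at z = 0. Lengths are in m, angles in rad, forces in N, time in s.
With the tool pointing down it reaches from about 0.35 to 0.775 m from the base axis. Payload 5.5 kg.
Tool frame: the origin (TCP) lies midway between the tips of the shut fingers; the grasp point (between the pads) lies 19 mm behind it; z points along the fingers, x is the direction in which the jaws open and shut, and the axes are right-handed (so a half turn about z gives the same grasp; the last joint's range is limited). The gripper opens to 85 mm and grips with 20 to 120 N. Pads are 22 mm wide; open, the fingers measure 114 mm over their backs; the gripper's body (76 mm by 85 mm) begins 54 mm behind the grasp point. The pads swing forward as they close: fully open they stand 13 mm farther back than shut.
Start: joints at [-1.397, 0.313, 0.046, 1.304, 0, 1.431], TCP at [0.177, -0.547, 0.231] pointing down, gripper open.
Joint ranges: [-2.76, 2.76], [-0.86, 1.69], [-1.03, 1.26], [-2.2, 2.34], [-1.47, 1.5], [-3.14, 3.14]. Speed limits (rad/s): [2.57, 2.57, 3.14, 3.14, 3.14, 3.14].

### API

Orientations are given as a unit quaternion [w, x, y, z].
In Python, from workcell import env gives the robot as it stands.
- The arm moves only by the tool servo_tool, never from a script. Its argument "targets" is a list of rows, each an object with "xyz": the shift along the tool's x, y, z in m, a list of three; "twist": the turn, a rotation vector about the tool's x, y, z in rad, a list of three; "jaw": the opening, from 0 (shut) to 1 (fully open). A call has 1 to 12 rows; each row is the pose to reach, as a shift and turn from the pose commanded when the call began, along the tool's axes at that moment; what a row does not reach only later rows make up. A row lasts 1/12 s, in which the tool goes at most 41.7 mm and 7.16 degrees, less where a joint would pass 70% of its speed; a pose out of reach is approached as far as the arm can. A call with a gripper value outside its range is refused whole. The fingers move at their own pace and stop on an object; "squeeze" is the grip in N (left out, the last holds). Time passes only in rows, so rows that repeat a pose let the fingers close. It gives the time, the measured TCP pose, the force and the opening at its end, in the units of the state.
- env.get_state(): the state, without advancing time (a new reading comes with each control period).
- env.read_camera(name): name is "scene" or "top" or "wrist"; returns a dict with "color" (420x560x3 uint8, red, green, blue), "depth" (420x560 float32, m along the optical axis (not along the pixel's ray), 0 where there is no reading), "fx", "fy", "cx", "cy" (pixels), "eye" and "attitude" of the camera in the world. Camera axes: x right, y down, z forward; pixel columns grow to the right and rows downward; lengths in m; the calibration is good to about 2 mm. A picture is of the moment at which its call begins.
- env.hand_in(): hands the job in, once; it reports no verdict.
The state is a dict: "clock": time; "joint_pos": joint angles; "qvel": joint speeds; "tau": joint torques, N m; "tcp_pos": TCP position; "orientation": TCP orientation; "wrist_force": force on the tool from outside, world axes, zero at the start; "ft_torque": the same for the moment, N m; "finger_gap": finger opening in m.
Only numpy, scipy, OpenCV 4.12 (cv2) and the standard library are available. Lean on these libraries where they do the work, as an engineer would, in place of code of your own. Each camera call takes 0.05 s, during which the arm holds its last target. There are 200 camera calls.

### The job

Top up the spring-loaded plate dispenser with the two small stoneware plates lying on the worktop, one after the other. Tuck one end of each plate under the fixed lip, bearing the pile down with it, then press the other end down until the sprung latch snaps over it and the plate stays in, level, when you let go; do the same with the other plate on top of it. Press by feel and gently, since stoneware chips when it is rammed, and leave the other things on the worktop where they are.

Things in the scene. Friction and masses are not known exactly. Their poses are not given: they have to be found in the camera images.
- dispenser: open plate dispenser of sheet steel, fixed to the worktop, base 134 x 86 mm; origin on the worktop under the middle of its pocket, z up, x along the pocket. Pocket 113.5 mm long (x), 63 mm wide (y). Fixed lip at the -x end, sprung latch at the +x end. One plate is in at the start; three fill it. The pile rises until the top plate's rim bears on lip and latch, 74 mm up
- guides (a point): pocket's middle, 76 mm above the worktop, level with the top of the straight part of the four corner guides. Each guide is 20 mm long from its pocket end and flares outward above that to 86 mm; the two at the lip end also open out to 68 mm apart towards the middle; the middle 73 mm of both long sides is open from the base up, for fingers
- platform (a joint): sink of the flat platform under the pile, in m: 0 = top of its travel (platform 70 mm above the worktop), 0.010 with one plate held, 0.024 with two, 0.038 with three, hard stop at 0.047. Coil spring 150 N/m, pushing up with about 4.5 N with one plate held, 6.6 N with two and 8.7 N with three, less the weight of platform and plates
- plate_a: white stoneware plate, rounded rectangle 110 (its x) x 60 (its y) x 14 mm high, about 0.16 kg; origin at the centre of its flat underside, z up; a raised rim about 6 mm wide runs round a shallow hollow whose floor is 12 mm above the underside and slopes up to the rim at both ends; plates stack flat, not nesting; starts on the worktop, the one nearer to the dispenser
- plate_b: white stoneware plate, rounded rectangle 110 (its x) x 60 (its y) x 14 mm high, about 0.16 kg; origin at the centre of its flat underside, z up; a raised rim about 6 mm wide runs round a shallow hollow whose floor is 12 mm above the underside and slopes up to the rim at both ends; plates stack flat, not nesting; starts on the worktop, the one farther left
- plate_in: white stoneware plate, rounded rectangle 110 (its x) x 60 (its y) x 14 mm high, about 0.16 kg; origin at the centre of its flat underside, z up; a raised rim about 6 mm wide runs round a shallow hollow whose floor is 12 mm above the underside and slopes up to the rim at both ends; plates stack flat, not nesting; starts held in the dispenser, underside 60 mm up, ends lowest of three
- lip (a point): middle of the free edge of the fixed lip, on its underside (dispenser x -48.75, z 74 mm). The lip is folded from the end wall's top, 46 mm wide, 3.5 mm thick, and reaches 8 mm into the pocket
- catch (a point): where the middle of the latch's hook edge is when shut, on its underside (dispenser x +48.75, z 74 mm), fixed. Hook 22 mm wide, 8 mm into the pocket; above it a steep lead-in ramp up to 93 mm, then a thumb tab outside up to 102 mm. A plate end pressed down on the ramp pushes the latch out (2 to 4 N) and it springs back over the rim. End wall beside it 60 mm high, flared outward above that to 72 mm
- lemon: a lemon, 67 x 79 x 64 mm, behind the plates; a bystander, not to be disturbed
- spoon: a steel teaspoon, 132 x 26 x 9 mm, lying between the two loose plates; a bystander, not to be disturbed
- mug: a small dotted espresso mug, 63 x 92 x 55 mm, at the back in the middle; a bystander, not to be disturbed
- jar: a glass spice jar with a green cap, 46 x 46 x 106 mm, at the back right; a bystander, not to be disturbed
- mill: a small glass salt shaker with a domed steel cap, 44 x 44 x 90 mm, at the back left; a bystander, not to be disturbed

How it is judged:
On the way:
1. one of the two plates is held under lip and latch on top of the plate that was in, with the robot off the plates (((x of plate_a in the frame of dispenser between -0.004 and 0.004 m and y of plate_a in the frame of dispenser between -0.004 and 0.004 m and z of plate_a in the frame of dispenser between 0.0565 and 0.0615 m and angle between plate_a's own z axis and vertical below 0.05 rad) or (x of plate_b in the frame of dispenser between -0.004 and 0.004 m and y of plate_b in the frame of dispenser between -0.004 and 0.004 m and z of plate_b in the frame of dispenser between 0.0565 and 0.0615 m and angle between plate_b's own z axis and vertical below 0.05 rad)) and x of plate_in in the frame of dispenser between -0.004 and 0.004 m and y of plate_in in the frame of dispenser between -0.004 and 0.004 m and z of plate_in in the frame of dispenser between 0.0425 and 0.0475 m and angle between plate_in's own z axis and vertical below 0.05 rad and contact force between the fingers and plate_a below 0.5 N and contact force between the fingers and plate_b below 0.5 N and contact force between the fingers and plate_in below 0.5 N), for 0.2 s.
At the end, for the whole second after the job is handed in: all three plates lie at rest in the dispenser, level (0.05 rad) and within 4 mm of the pocket's middle in x and y: the one that was in lowest (underside 28.5 to 33.5 mm up), the others on it (42.5 to 47.5 and 56.5 to 61.5 mm), held by lip and latch alone, robot off them (((x of plate_a in the frame of dispenser between -0.004 and 0.004 m and y of plate_a in the frame of dispenser between -0.004 and 0.004 m and z of plate_a in the frame of dispenser between 0.0565 and 0.0615 m and angle between each of plate_a, plate_b's own z axis and vertical below 0.05 rad and x of plate_b in the frame of dispenser between -0.004 and 0.004 m and y of plate_b in the frame of dispenser between -0.004 and 0.004 m and z of plate_b in the frame of dispenser between 0.0425 and 0.0475 m) or (x of plate_b in the frame of dispenser between -0.004 and 0.004 m and y of plate_b in the frame of dispenser between -0.004 and 0.004 m and z of plate_b in the frame of dispenser between 0.0565 and 0.0615 m and angle between each of plate_b, plate_a's own z axis and vertical below 0.05 rad and x of plate_a in the frame of dispenser between -0.004 and 0.004 m and y of plate_a in the frame of dispenser between -0.004 and 0.004 m and z of plate_a in the frame of dispenser between 0.0425 and 0.0475 m)) and x of plate_in in the frame of dispenser between -0.004 and 0.004 m and y of plate_in in the frame of dispenser between -0.004 and 0.004 m and z of plate_in in the frame of dispenser between 0.0285 and 0.0335 m and angle between plate_in's own z axis and vertical below 0.05 rad and linear speed of each of plate_a, plate_b, plate_in below 0.01 m/s); the robot touches nothing.
It fails at once if stoneware rammed: two plates, or a plate and the dispenser, pressed together with more than 60 N (contact force between plate_a and plate_b above 60 N or contact force between any of plate_a, plate_b and plate_in above 60 N or contact force between any of plate_a, plate_b, plate_in and dispenser above 60 N).
It fails at once if a bystander (lemon, spoon, mug, spice jar or shaker) is moved more than 30 mm (distance of any of lemon, spoon, mug, jar, mill from where it was at the start of the episode above 0.03 m).
It also fails if it takes over 72 s, if anything falls off the work surface, if the arm or the gripper's body presses on something with over 40 N, if the wrist force passes 120 N, or if a joint passes its speed limit or range.

## Working session

There is one attempt and no reset: what is moved stays moved. The work goes in short steps, Python scripts to look and compute and a tool call to move; the robot and the scene stay as the last step left them, time stands still between calls to the robot, and variables do not carry over. Pictures are saved under pics/ and viewed, about 8 in all and at most 12, crops included, and the job is handed in when it is done.

Besides the shell and the picture viewer there is one more tool, called after "Call:" as name(argument=value, ...) on one line, values as JSON. servo_tool: Moves the arm, as the interface text tells. Its arguments: {"type":"object","properties":{"targets":{"type":"array","items":{"type":"object","properties":{"xyz":{"type":"array","items":{"type":"number"}},"twist":{"type":"array","items":{"type":"number"}},"jaw":{"type":"number"}}}},"squeeze":{"type":"number"}},"required":["targets"]}

```bash
ls; mkdir -p pics; cat > h.py <<'E'
import numpy as np, cv2
from scipy.spatial.transform import Rotation as R
from workcell import env
def cam(n):
    c=env.read_camera(n); q=np.array(c['attitude'],float)
    c['R']=R.from_quat(q,scalar_first=True).as_matrix() if q.shape==(4,) else q
    c['eye']=np.array(c['eye']); return c
def save(c,f,crop=None,s=1):
    im=cv2.cvtColor(c['color'],cv2.COLOR_RGB2BGR)
    if crop: im=im[crop[1]:crop[3],crop[0]:crop[2]]
    cv2.imwrite('pics/'+f,cv2.resize(im,None,fx=s,fy=s))
def ray(c,u,v):
    return c['R']@np.array([(u-c['cx'])/c['fx'],(v-c['cy'])/c['fy'],1.])
def onz(c,u,v,z):
    d=ray(c,u,v); return c['eye']+d*(z-c['eye'][2])/d[2]
def cloud(c):
    v,u=np.mgrid[:420,:560]; d=c['depth']
    P=np.stack([(u-c['cx'])/c['fx']*d,(v-c['cy'])/c['fy']*d,d],-1)@c['R'].T+c['eye']
    P[d==0]=np.nan; return P
def proj(c,p):
    q=c['R'].T@(np.array(p)-c['eye']); return q[0]/q[2]*c['fx']+c['cx'],q[1]/q[2]*c['fy']+c['cy']
E
python3 - <<'E'
from h import *
s=env.get_state(); print({k:np.round(v,3) for k,v in s.items()})
a=cam('top');b=cam('scene')
for c in(a,b): print(c['eye'],c['R'].round(3).tolist(),c['fx'],c['cx'],c['cy'],c['attitude'])
im=np.hstack([a['color'],b['color']])
cv2.imwrite('pics/top.png',cv2.cvtColor(a['color'],cv2.COLOR_RGB2BGR));save(b,'scene.png')
np.savez('t0.npz',**a);np.savez('s0.npz',**b)
E
```

```text
pics
{'clock': np.float64(0.0), 'joint_pos': array([-1.397,  0.314,  0.045,  1.304,  0.   ,  1.431]), 'qvel': array([ 0.001,  0.001, -0.001,  0.   ,  0.   , -0.001]), 'tau': array([-3.0000e-03, -4.8063e+01,  2.9853e+01,  1.9000e-02, -0.0000e+00,
       -0.0000e+00]), 'tcp_pos': array([ 0.177, -0.546,  0.23 ]), 'orientation': array([-0.001,  0.809, -0.588, -0.001]), 'wrist_force': array([-0.008, -0.769, -0.149]), 'ft_torque': array([ 0.021, -0.006, -0.051]), 'finger_gap': np.float64(0.085)}
[0.34975991 0.0337759  0.97132376] [[-0.029, -0.977, 0.211], [-1.0, 0.027, -0.011], [0.005, -0.211, -0.977]] 441.30394145046694 278.67622477128657 216.45166734016195 [ 0.07226727 -0.69316878  0.71290254 -0.07787463]
[0.01706428 0.60741905 0.51517675] [[-0.737, -0.342, 0.583], [-0.676, 0.375, -0.634], [-0.002, -0.862, -0.507]] 379.99406764669493 281.9319434488992 215.86275065395915 [ 0.18064817 -0.31455227  0.80917036 -0.46224067]
```

View pics/top.png

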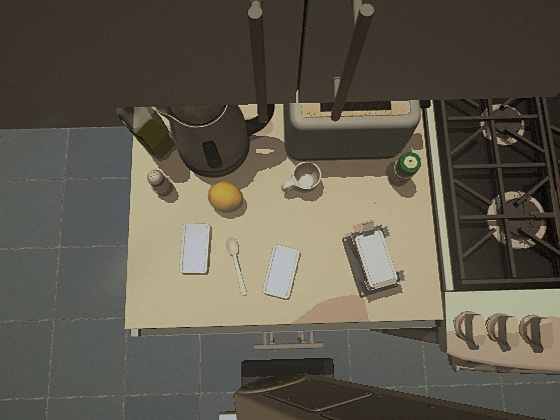

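View pics/scene.png

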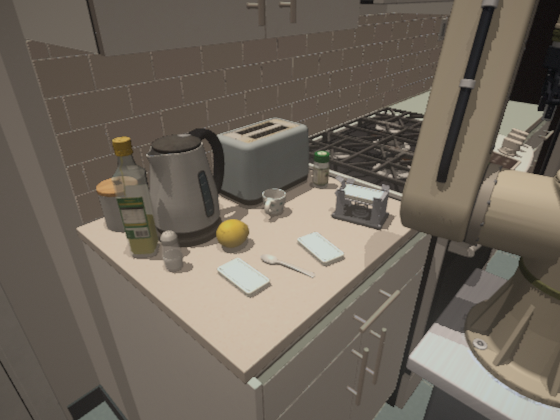

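Top view: loose plates are at (195,249) and (281,271), the spoon at (236,262), and the dispenser at (373,260) with a coppery part at its far end (368,227). Scene view: the plates are at (243,276) and (320,248), and the dispenser is at (362,203).

```bash
python3 - <<'E'
from h import *
for n in('t0','s0'):
    c=dict(np.load(n+'.npz')); P=cloud(c); hsv=cv2.cvtColor(c['color'],cv2.COLOR_RGB2HSV)
    m=((hsv[...,2]>190)&(hsv[...,1]<45)).astype(np.uint8)
    m=cv2.morphologyEx(m,cv2.MORPH_OPEN,np.ones((3,3)))
    x=P[...,0];y=P[...,1]; m[~((x>.3)&(x<.75)&(abs(y)<.5)&(P[...,2]<.12))]=0
    cs,_=cv2.findContours(m,0,2)
    for k in cs:
        if cv2.contourArea(k)<120: continue
        mm=np.zeros_like(m);cv2.drawContours(mm,[k],-1,1,-1)
        zm=np.nanmedian(P[mm>0][:,2])
        w=np.array([onz(c,*p[0],zm)[:2] for p in k],np.float32)*1000
        print(n,cv2.contourArea(k),cv2.boundingRect(k),'z',zm.round(4),cv2.minAreaRect(w))
E
```

```text
t0 302.0 (268, 251, 17, 38) z 0.0112 ((439.21807861328125, 30.619434356689453), (25.00681495666504, 82.0073471069336), 72.88031005859375)
t0 497.0 (183, 236, 23, 37) z 0.0113 ((478.942626953125, 209.67196655273438), (43.77677536010742, 79.34211730957031), 84.07525634765625)
s0 152.0 (389, 216, 18, 19) z 0.0017 ((354.0665283203125, -203.65846252441406), (42.17548751831055, 86.3244857788086), 13.837409973144531)
s0 18802.5 (117, 189, 257, 178) z 0.0014 ((537.4901123046875, 54.53010559082031), (612.2095947265625, 424.2652282714844), 89.8923110961914)
s0 280.0 (345, 185, 37, 15) z 0.0739 ((454.322509765625, -169.7859344482422), (95.60218048095703, 53.55772399902344), 13.483519554138184)
```

```bash
python3 - <<'E'
from h import *
for n in('t0','s0'):
    c=dict(np.load(n+'.npz')); P=cloud(c); I=c['color'].astype(int)
    m=((I[...,2]>I[...,0]-12)&(I[...,1]>120)).astype(np.uint8)
    x=P[...,0];y=P[...,1]; m[~((x>.3)&(x<.6)&(abs(y)<.5)&(P[...,2]<.12))]=0
    m=cv2.morphologyEx(m,cv2.MORPH_OPEN,np.ones((3,3)))
    cs,_=cv2.findContours(m,0,2)
    for k in cs:
        if cv2.contourArea(k)<200: continue
        mm=np.zeros_like(m);cv2.drawContours(mm,[k],-1,1,-1)
        zm=np.nanmedian(P[mm>0][:,2])
        w=np.array([onz(c,*p[0],zm)[:2] for p in k],np.float32)*1000
        print(n,cv2.contourArea(k),cv2.boundingRect(k),'z',zm.round(4),cv2.minAreaRect(w))
    if n=='t0':
        Z=np.nan_to_num(P[...,2]); print((Z[215:300:4,340:412:4]*1000).round().astype(int))
E
```

```text
t0 1013.5 (266, 246, 31, 51) z 0.0115 ((436.8642578125, 21.85423469543457), (48.082664489746094, 106.4990463256836), 74.24376678466797)
t0 988.5 (359, 233, 35, 51) z 0.0714 ((453.6894836425781, -171.24081420898438), (100.78250122070312, 46.91361618041992), 14.017265319824219)
t0 989.5 (182, 224, 26, 49) z 0.0113 ((492.58544921875, 208.46849060058594), (49.8476448059082, 106.18732452392578), 86.28756713867188)
[[ -2   0  -2  -2  -3  -2   0   0   0  -4   0   0   1   1  -2   0  -2  -1]
 [  0   1   2  -1  -1   0   1  -2   0   2  -2  -2   0   0  -2  -1  -3   2]
 [  0   1  -2  -1   0  -2 101  98  97  -1   0  -2   2  -1  -1  -3  -1   1]
 [ -3  -1   0  -3  -2  -4  96  95  96  70  67  81  -2   0   2  -1   0  -1]
 [ -1  -2  -1  -3  70  -4  90  89  85  71  74  79  86  -3  -1  -1   0  -2]
 [ -1   0  -1  64  63  73  80  73  70  71  71  73  84  -3   0   0   1   1]
 [ -2  11  24  86  76  73  73  73  72  74  71  75   1   1  -2   1   0  -3]
 [ -2  10  14  55  72  70  69  73  70   0  70  74   1   0  -1   4  -1  -3]
 [  1   4  13  40  60  74  73  74  71  75  70  72   1   0  -3  -1   0  -1]
 [  1  -1   
[... 681 characters left out ...]
  1  11  39  81  73  77  79   8   9   9  -1  -1   1   0]
 [  0  -2  -2   3  -4  10  20  12  11  11   9  -2  -3  -1  -1   2   0   0]
 [ -1   0  -1   0  -2   9   8  -3  -2   1   0   2  -3   2   0   0   2   0]
 [ -3   1   1   2  -1   0   2  -3   1  -1   0  -2   1   3  -1   0  -3   2]]
s0 824.0 (220, 258, 46, 34) z 0.0135 ((494.7413330078125, 209.44534301757812), (57.76468276977539, 105.77000427246094), 86.18243408203125)
s0 620.5 (298, 232, 44, 29) z 0.0138 ((439.23712158203125, 21.391284942626953), (58.34689712524414, 106.15567016601562), 74.2707290649414)
s0 345.0 (344, 184, 40, 16) z 0.0741 ((452.2248229980469, -171.72413635253906), (108.65679931640625, 62.7528190612793), 14.270401000976562)
```

```bash
cat >> h.py <<'E'
def Rt(yaw,tilt=0):
    "tool x at world yaw (deg), tool z down, then tilted about tool x (deg)"
    a=np.radians(yaw); x=np.array([np.cos(a),np.sin(a),0]); z=np.array([0,0,-1.])
    return np.stack([x,np.cross(z,x),z],1)@R.from_euler('x',tilt,degrees=True).as_matrix()
def go(p,Rm,s=None):
    s=s or env.get_state(); R0=R.from_quat(s['orientation'],scalar_first=True).as_matrix()
    d=R0.T@(np.array(p)-s['tcp_pos']); t=R.from_matrix(R0.T@Rm).as_rotvec()
    print('xyz',d.round(4).tolist(),'twist',t.round(4).tolist(),'rows',max(np.linalg.norm(d)/.0417,np.linalg.norm(t)/.125).round(1))
E
python3 - <<'E'
from h import *
s=env.get_state();c=cam('wrist'); R0=R.from_quat(s['orientation'],scalar_first=True).as_matrix()
print('cam in tool',R0.T@(c['eye']-s['tcp_pos']),(R0.T@c['R']).round(3).tolist(),c['fx'])
go([.40,-.185,.24],Rt(104.2)); go([.45,-.17,.24],Rt(104.2))
E
```

```text
cam in tool [-0.00235756 -0.08177684 -0.14248206] [[1.0, 0.0, 0.001], [-0.001, 0.948, 0.319], [-0.001, -0.319, 0.948]] 289.77988570990203
xyz [-0.2752, -0.3233, -0.0089] twist [-0.0022, -0.0003, -3.0757] rows 24.6
xyz [-0.274, -0.3755, -0.0089] twist [-0.0022, -0.0003, -3.0757] rows 24.6
```

Call:
servo_tool(targets=[{"xyz": [-0.275,-0.323,-0.009],"twist": [0,0,-3.07],"jaw": 1},{"xyz": [-0.275,-0.323,-0.009],"twist": [0,0,-3.07],"jaw": 1},{"xyz": [-0.275,-0.323,-0.009],"twist": [0,0,-3.07],"jaw": 1},{"xyz": [-0.275,-0.323,-0.009],"twist": [0,0,-3.07],"jaw": 1},{"xyz": [-0.275,-0.323,-0.009],"twist": [0,0,-3.07],"jaw": 1},{"xyz": [-0.275,-0.323,-0.009],"twist": [0,0,-3.07],"jaw": 1},{"xyz": [-0.275,-0.323,-0.009],"twist": [0,0,-3.07],"jaw": 1},{"xyz": [-0.275,-0.323,-0.009],"twist": [0,0,-3.07],"jaw": 1},{"xyz": [-0.275,-0.323,-0.009],"twist": [0,0,-3.07],"jaw": 1},{"xyz": [-0.275,-0.323,-0.009],"twist": [0,0,-3.07],"jaw": 1},{"xyz": [-0.275,-0.323,-0.009],"twist": [0,0,-3.07],"jaw": 1},{"xyz": [-0.275,-0.323,-0.009],"twist": [0,0,-3.07],"jaw": 1}])

```text
clock: 1.15
tcp_pos: [0.4009, -0.1827, 0.2403]
orientation: [-0.0, 0.992, 0.127, 0.0]
wrist_force: [-0.0, -0.5, 0.2]
finger_gap: 0.0854
```

Call:
servo_tool(targets=[{"xyz": [0,0,0],"twist": [0,0,-1.57]},{"xyz": [0,0,0],"twist": [0,0,-1.57]},{"xyz": [0,0,0],"twist": [0,0,-1.57]},{"xyz": [0,0,0],"twist": [0,0,-1.57]},{"xyz": [0,0,0],"twist": [0,0,-1.57]},{"xyz": [0,0,0],"twist": [0,0,-1.57]},{"xyz": [0,0,0],"twist": [0,0,-1.57]},{"xyz": [0,0,0],"twist": [0,0,-1.57]},{"xyz": [0,0,0],"twist": [0,0,-1.57]},{"xyz": [0,0,0],"twist": [0,0,-1.57]},{"xyz": [0,0,0],"twist": [0,0,-1.57]},{"xyz": [0,0,0],"twist": [0,0,-1.57]}])

```text
schema error: expected keys xyz, twist, jaw
```

```bash
python3 - <<'E'
from h import *
s=env.get_state();print(s['clock'],s['tcp_pos'],s['joint_pos'].round(2) if hasattr(s['joint_pos'],'round') else s['joint_pos'])
go([.40,-.185,.24],Rt(104.2),s)
c=cam('wrist');save(c,'w1.png');np.savez('w1.npz',**c)
P=cloud(c);I=c['color'].astype(int)
m=((I[...,2]>I[...,0]-12)&(I[...,1]>120)&(P[...,2]>.055)&(P[...,2]<.09)).astype(np.uint8)
m=cv2.morphologyEx(m,cv2.MORPH_OPEN,np.ones((3,3)))
for k in cv2.findContours(m,0,2)[0]:
    if cv2.contourArea(k)>300:
        w=np.array([onz(c,*p[0],.074)[:2] for p in k],np.float32)*1000
        print(cv2.boundingRect(k),cv2.minAreaRect(w))
E
```

```text
1.15 [ 0.40088595 -0.18269992  0.24028764] [-0.61  0.05 -0.26  1.27  0.    0.71]
xyz [-0.0014, 0.002, 0.0003] twist [-0.0001, -0.0005, -1.5637] rows 12.5
```

View pics/w1.png

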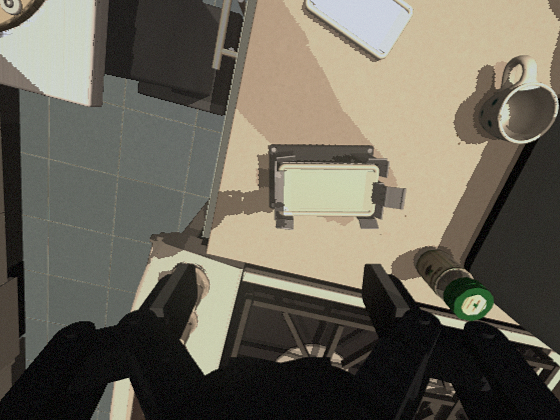

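The wrist view shows the dispenser at about (327,190), with the lip on its left end (278,190) and the latch tab on its right (395,197). Plate_a is at (360,20). I'll measure the dispenser from here.

```bash
python3 - <<'E'
from h import *
c=dict(np.load('w1.npz'));P=cloud(c);I=c['color'].astype(int)
roi=np.zeros((420,560),bool);roi[135:235,255:415]=1
print(I[190,330],I[168,330],I[190,278],I[195,395],I[150,320])
m=(roi&(I.min(-1)>110)&(P[...,2]>.06)&(P[...,2]<.085)).astype(np.uint8)
m=cv2.morphologyEx(m,cv2.MORPH_OPEN,np.ones((3,3)))
for k in cv2.findContours(m,0,2)[0]:
    if cv2.contourArea(k)>300:
        mm=np.zeros_like(m);cv2.drawContours(mm,[k],-1,1,-1)
        w=np.array([onz(c,*p[0],.074)[:2] for p in k],np.float32)*1000
        print(cv2.boundingRect(k),np.nanmedian(P[mm>0][:,2]),cv2.minAreaRect(w))
# dispenser frame guess, height map
a=np.radians(14.2);X=np.array([np.cos(a),np.sin(a)]);Y=np.array([-X[1],X[0]])
d=P[...,:2]-np.array([.4525,-.1712]);dx=d@X*1000;dy=d@Y*1000;z=P[...,2]*1000
def st(name,sel,arr):
    v=arr[roi&sel]; print(name,len(v),np.percentile(v,[2,50,98]).round(1) if len(v) else '')
st('latch tab y',(dx>45)&(z>82)&(abs(dy)<30),dy); st('latch x',(dx>35)&(z>82)&(abs(dy)<15),dx); st('latch z',(dx>35)&(z>82)&(abs(dy)<15),z)
st('base x',(z>2.5)&(z<14),dx); st('base y',(z>2.5)&(z<14),dy)
for sx in(-1,1):
    for sy in(-1,1): st(f'guide {sx}{sy} y',(z>78)&(dx*sx>30)&(dy*sy>22),dy); st('   x',(z>78)&(dx*sx>30)&(dy*sy>22),dx)
dark=(I.max(-1)<110)
st('lip x',(z>70)&(z<85)&(dx<-35)&(abs(dy)<20)&dark,dx);st('lip z',(z>70)&(z<85)&(dx<-35)&(abs(dy)<20)&dark,z);st('lip y',(z>70)&(z<85)&(dx<-42)&(abs(dy)<40)&dark,dy)
st('plate y',(z>66)&(z<80)&(abs(dx)<28),dy)
s=env.get_state();go([.385,.036,.20],Rt(74.25),s)
E
```

```text
[204 209 175] [194 178 147] [144 136 125] [126 117 108] [87 79 71]
(275, 164, 104, 52) 0.07226619622844341 ((450.3074951171875, -169.27374267578125), (112.20330047607422, 58.101417541503906), 14.633901596069336)
latch tab y 578 [-9.1  2.1 12.3]
latch x 578 [52.6 62.3 73.5]
latch z 578 [ 82.8  96.  102.3]
base x 1717 [-65.1  -7.1  62. ]
base y 1717 [-30.   34.5  44.3]
guide -1-1 y 143 [-38.5 -34.9 -31.4]
   x 143 [-56.4 -47.4 -37.4]
guide -11 y 104 [23.2 39.1 42.6]
   x 104 [-55.6 -47.3 -37.2]
guide 1-1 y 145 [-37.  -34.  -30.7]
   x 145 [37.5 46.4 56.1]
guide 11 y 104 [33.7 37.9 40.4]
   x 104 [37.3 46.5 56.5]
lip x 71 [-57.6 -54.3 -49.2]
lip z 71 [76.  77.3 78.8]
lip y 235 [-35.  -18.7  39. ]
plate y 2612 [-26.    3.2  30.7]
xyz [0.0414, -0.2164, 0.0402] twist [-0.0003, 0.0, -1.037] rows 8.3
```

Call:
servo_tool(targets=[{"xyz": [0.041,-0.216,0.04],"twist": [0,0,-1.037],"jaw": 1},{"xyz": [0.041,-0.216,0.04],"twist": [0,0,-1.037],"jaw": 1},{"xyz": [0.041,-0.216,0.04],"twist": [0,0,-1.037],"jaw": 1},{"xyz": [0.041,-0.216,0.04],"twist": [0,0,-1.037],"jaw": 1},{"xyz": [0.041,-0.216,0.04],"twist": [0,0,-1.037],"jaw": 1},{"xyz": [0.041,-0.216,0.04],"twist": [0,0,-1.037],"jaw": 1},{"xyz": [0.041,-0.216,0.04],"twist": [0,0,-1.037],"jaw": 1},{"xyz": [0.041,-0.216,0.04],"twist": [0,0,-1.037],"jaw": 1},{"xyz": [0.041,-0.216,0.04],"twist": [0,0,-1.037],"jaw": 1},{"xyz": [0.041,-0.216,0.04],"twist": [0,0,-1.037],"jaw": 1}])

```text
clock: 2.03
tcp_pos: [0.3875, 0.0337, 0.2001]
orientation: [-0.0, 0.803, 0.596, -0.0]
wrist_force: [0.5, -0.5, -0.2]
finger_gap: 0.0854
```

```bash
cat >> h.py <<'E'
def plates(c,zlo=.004,zhi=.03,zr=.014):
    P=cloud(c);I=c['color'].astype(int);out=[]
    m=((I[...,2]>I[...,0]-25)&(I.min(-1)>110)&(P[...,2]>zlo)&(P[...,2]<zhi)).astype(np.uint8)
    m=cv2.morphologyEx(m,cv2.MORPH_OPEN,np.ones((3,3)))
    for k in cv2.findContours(m,0,2)[0]:
        if cv2.contourArea(k)>1500:
            mm=np.zeros_like(m);cv2.drawContours(mm,[k],-1,1,-1)
            w=np.array([onz(c,*p[0],zr)[:2] for p in k],np.float32)*1000
            r=cv2.minAreaRect(w); print('plate px',cv2.boundingRect(k),'z',np.nanpercentile(P[mm>0][:,2],[50,90]).round(4),np.round(r[0],1),np.round(r[1],1),round(r[2],2))
E
python3 - <<'E'
from h import *
s=env.get_state();print(s['clock'],s['tcp_pos'])
c=cam('wrist');np.savez('w2.npz',**c);save(c,'w2.png');plates(c)
E
```

```text
2.0333 [0.38747558 0.03373133 0.20012606]
plate px (267, 190, 36, 75) z [0.012 0.013] [442.2  26.4] [41.6 97.5] 74.71
plate px (416, 180, 50, 87) z [0.0121 0.0136] [492.6 211.7] [ 56.7 107.1] 86.26
```

View pics/w2.png

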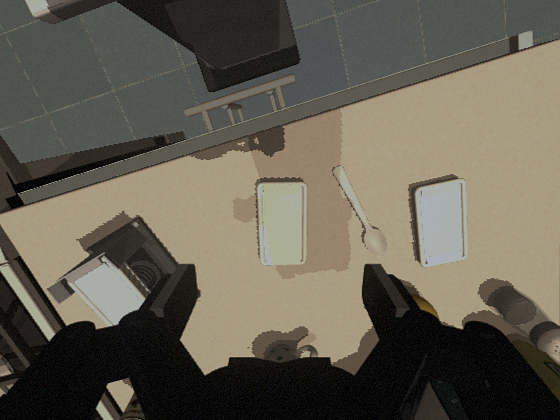

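The plate_a outline runs from (257,179) to (308,265), upright in the view and partly in arm shadow. The spoon lies to its right at (362,210), well clear of the plate.

```bash
sed -i 's/I\[...,0\]-25)&(I.min(-1)>110)/I[...,0]-thr)\&(I.min(-1)>95)/; s/zr=.014):/zr=.014,thr=42):/' h.py; python3 - <<'E'
from h import *
c=dict(np.load('w2.npz'));I=c['color'].astype(int);print(I[222,250:316:3].tolist())
for t in(35,42,50): plates(c,thr=t)
s=env.get_state()
go([.438,.0215,.08],Rt(74.25),s)
E
```

```text
[[172, 160, 133], [168, 155, 129], [154, 140, 116], [167, 155, 130], [162, 150, 126], [165, 170, 143], [170, 176, 147], [168, 174, 143], [170, 174, 150], [170, 174, 149], [168, 174, 149], [169, 173, 151], [167, 170, 149], [169, 172, 152], [170, 173, 155], [167, 173, 153], [170, 173, 152], [160, 161, 144], [172, 166, 143], [144, 125, 104], [153, 133, 110], [149, 131, 106]]
plate px (257, 183, 46, 82) z [0.0121 0.0135] [436.4  21.7] [ 53.7 106.3] 74.71
plate px (415, 179, 52, 88) z [0.0121 0.0136] [492.5 211.2] [ 58.9 107.7] 86.18
plate px (257, 182, 51, 83) z [0.0123 0.0138] [436.5  24.6] [ 59.4 107.9] 73.9
plate px (415, 179, 53, 88) z [0.0122 0.0137] [492.4 211.4] [ 59.1 107.9] 86.31
plate px (257, 182, 51, 83) z [0.0123 0.0138] [436.5  24.7] [ 59.3 107.9] 73.98
plate px (415, 179, 53, 88) z [0.0122 0.0137] [492.  211.4] [ 59.1 108.7] 86.31
xyz [0.0031, 0.0519, 0.1201] twist [-0.0003, 0.0002, -0.0194] rows 3.1
```

Call:
servo_tool(targets=[{"xyz": [0.004,0.05,0.04],"twist": [0,0,-0.016],"jaw": 1},{"xyz": [0.004,0.05,0.08],"twist": [0,0,-0.016],"jaw": 1},{"xyz": [0.004,0.0505,0.12],"twist": [0,0,-0.016],"jaw": 1},{"xyz": [0.004,0.0505,0.155],"twist": [0,0,-0.016],"jaw": 1},{"xyz": [0.004,0.0505,0.18],"twist": [0,0,-0.016],"jaw": 1},{"xyz": [0.004,0.0505,0.19],"twist": [0,0,-0.016],"jaw": 1},{"xyz": [0.004,0.0505,0.196],"twist": [0,0,-0.016],"jaw": 1},{"xyz": [0.004,0.0505,0.2],"twist": [0,0,-0.016],"jaw": 1},{"xyz": [0.004,0.0505,0.202],"twist": [0,0,-0.016],"jaw": 1}])

```text
clock: 2.83
tcp_pos: [0.4378, 0.0228, -0.0015]
orientation: [0.0, 0.798, 0.603, 0.0]
wrist_force: [0.2, -0.6, 0.1]
finger_gap: 0.0858
```

Call:
servo_tool(squeeze=50, targets=[{"xyz": [0,0,0],"twist": [0,0,0],"jaw": 0.75},{"xyz": [0,0,0],"twist": [0,0,0],"jaw": 0.6},{"xyz": [0,0,0],"twist": [0,0,0],"jaw": 0.5},{"xyz": [0,0,0],"twist": [0,0,0],"jaw": 0.4},{"xyz": [0,0,0],"twist": [0,0,0],"jaw": 0.4},{"xyz": [0,0,0],"twist": [0,0,0],"jaw": 0.4}])

```text
clock: 3.33
tcp_pos: [0.4384, 0.023, -0.0003]
orientation: [0.001, 0.797, 0.603, 0.001]
wrist_force: [-1.2, -0.4, 5.8]
finger_gap: 0.0587
```

Call:
servo_tool(squeeze=80, targets=[{"xyz": [0,0,-0.005],"twist": [0,0,0],"jaw": 0.4},{"xyz": [0,0,-0.02],"twist": [0,0,0],"jaw": 0.4},{"xyz": [0,0,-0.05],"twist": [0,0,0],"jaw": 0.4},{"xyz": [0,0,-0.09],"twist": [0,0,0],"jaw": 0.4},{"xyz": [0,0,-0.13],"twist": [0,0,0],"jaw": 0.4},{"xyz": [0,0,-0.17],"twist": [0,0,0],"jaw": 0.4},{"xyz": [0,0,-0.18],"twist": [0,0,0],"jaw": 0.4},{"xyz": [0,0,-0.18],"twist": [0,0,0],"jaw": 0.4}])

```text
clock: 4.0
tcp_pos: [0.4398, 0.0229, 0.1823]
orientation: [0.003, 0.797, 0.604, 0.003]
wrist_force: [0.6, -0.1, -0.9]
finger_gap: 0.0574
```

```bash
python3 - <<'E'
from h import *
s=env.get_state();print(s['clock'],s['tcp_pos'],s['wrist_force'],s['finger_gap'])
c=cam('wrist');save(c,'w3.png');np.savez('w3.npz',**c)
P=cloud(c);R0=R.from_quat(s['orientation'],scalar_first=True).as_matrix()
Q=(P-s['tcp_pos'])@R0*1000; np.save('q3.npy',Q)
m=(abs(Q[...,0])<45)&(abs(Q[...,1])<75)&(abs(Q[...,2])<40)
q=Q[m];print(len(q))
for lo in range(-75,75,10):
    k=q[(q[:,1]>=lo)&(q[:,1]<lo+10)&(abs(q[:,0])<25)]; print(lo,len(k),np.percentile(k[:,2],[5,50,95]).round(1) if len(k) else '')
E
```

```text
4.0 [0.43981049 0.02291373 0.18232487] [ 0.62043718 -0.10236965 -0.90498204] 0.057376458674199604
24370
-75 0 
-65 610 [-14.1 -12.4  -3.7]
-55 2229 [-14.5 -13.3 -11.9]
-45 2085 [-13.4 -12.  -11. ]
-35 1965 [-13.1 -12.  -11. ]
-25 1848 [-13.1 -12.  -10.9]
-15 1731 [-13.1 -11.9 -11. ]
-5 1604 [-13.1 -11.9 -11. ]
5 1518 [-12.9 -11.9 -11. ]
15 1420 [-13.1 -11.9 -11. ]
25 1348 [-13.  -11.9 -11. ]
35 1370 [-13.5 -12.1 -11.1]
45 732 [-14.2 -13.3 -12.1]
55 0 
65 0
```

View pics/w3.png

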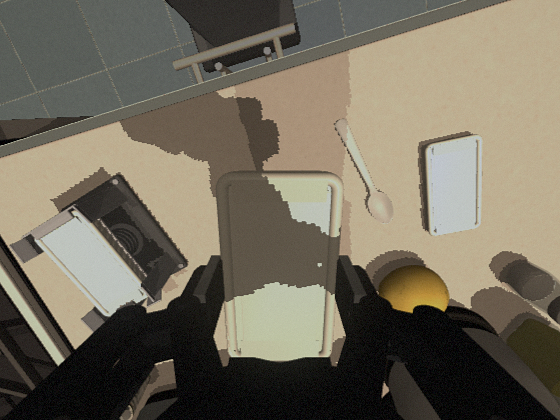

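The plate is gripped level across its width. Its near end is at row 171 and its far end at row 355, just above the gripper body. I'll work out the plate's offset in the hand.

```bash
python3 - <<'E'
from h import *
Q=np.load('q3.npy');c=dict(np.load('w3.npz'))
for u in(250,265,280,295,310):
    col=Q[:,u]; r=[(v,*col[v,1:].round(1)) for v in list(range(164,178,1))+list(range(348,364,2))]
    if u==280: print(r)
    ok=np.where((abs(col[:,2]+13)<2.2)&(abs(col[:,1])<75))[0]; print(u,ok.min(),ok.max(),col[ok.min(),1],col[ok.max(),1])
for v in(200,230): 
    row=Q[v];ok=np.where((abs(row[:,2]+13)<2.5)&(abs(row[:,0])<45))[0];print('x',row[ok.min(),0],row[ok.max(),0])
E
```

```text
250 172 356 -56.460195500764925 48.45646304150501
265 172 359 -56.66910343133671 51.078181972617834
[(164, np.float64(-25.9), np.float64(182.2)), (165, np.float64(-24.6), np.float64(183.3)), (166, np.float64(-23.5), np.float64(183.1)), (167, np.float64(-22.6), np.float64(181.9)), (168, np.float64(-21.3), np.float64(182.6)), (169, np.float64(-20.1), np.float64(183.0)), (170, np.float64(-19.1), np.float64(182.0)), (171, np.float64(-55.6), np.float64(-4.4)), (172, np.float64(-56.7), np.float64(-12.0)), (173, np.float64(-56.2), np.float64(-12.0)), (174, np.float64(-55.9), np.float64(-12.6)), (175, np.float64(-55.5), np.float64(-12.7)), (176, np.float64(-55.2), np.float64(-13.4)), (177, np.float64(-54.8), np.float64(-13.9)), (348, np.float64(43.9), np.float64(-12.7)), (350, np.float64(44.9), np.float64(-13.1)), (352, np.float64(46.6), np.float64(-12.9)), (354, np.float64(48.2), np.float64(-12.6)), (356, np.float64(48.0), np.float64(-14.3)), (358, np.float64(50.3), np.float64(-13.4)), (360, np.float64(52.1), np.float64(-13.2)), (362, np.float64(-10.5), np.float64(-73.6))]
280 172 360 -56.7149024713991 52.060411513084674
295 173 358 -56.38209721947313 50.05337040997819
310 173 356 -56.31301323698693 47.630330693038424
x -27.299040119906433 31.305465579532303
x -27.31040417878884 31.12324493722698
```

```bash
cat >> h.py <<'E'
D0=np.array([.451,-.1702,0]);YAW=104.2
def disp(x,y,z,D=None,yaw=None):
    "mm in dispenser frame -> world m"
    a=np.radians((yaw or YAW)-90);D=D0 if D is None else D
    return D+np.array([x*np.cos(a)-y*np.sin(a),x*np.sin(a)+y*np.cos(a),z])/1000
def tuck(bx,bz,th,off=1.5,y=0,**k):
    "TCP for plate lip-end bottom corner at bx,bz (mm), tilt th deg; off: TCP ahead of plate centre"
    t=np.radians(th); L=55+off; return disp(bx+L*np.cos(t),y,bz+L*np.sin(t),**k)
E
python3 - <<'E'
from h import *
go(tuck(-40,125,25),Rt(YAW,-25)); print(tuck(-40,125,25))
E
```

```text
xyz [-0.177, 0.0743, 0.031] twist [-0.4222, 0.1145, -0.514] rows 5.4
[ 0.46186398 -0.16745099  0.14887793]
```

Call:
servo_tool(targets=[{"xyz": [-0.035,0.015,0.006],"twist": [-0.084,0.023,-0.103],"jaw": 0.4},{"xyz": [-0.071,0.03,0.012],"twist": [-0.169,0.046,-0.206],"jaw": 0.4},{"xyz": [-0.106,0.045,0.018],"twist": [-0.253,0.069,-0.308],"jaw": 0.4},{"xyz": [-0.142,0.059,0.025],"twist": [-0.338,0.092,-0.411],"jaw": 0.4},{"xyz": [-0.177,0.0743,0.031],"twist": [-0.422,0.1145,-0.514],"jaw": 0.4},{"xyz": [-0.177,0.0743,0.031],"twist": [-0.422,0.1145,-0.514],"jaw": 0.4},{"xyz": [-0.177,0.0743,0.031],"twist": [-0.422,0.1145,-0.514],"jaw": 0.4},{"xyz": [-0.177,0.0743,0.031],"twist": [-0.422,0.1145,-0.514],"jaw": 0.4}])

```text
clock: 4.72
tcp_pos: [0.4578, -0.1673, 0.144]
orientation: [0.128, 0.603, 0.769, 0.169]
wrist_force: [0.1, 0.6, -0.7]
finger_gap: 0.0578
```

```bash
python3 - <<'E'
from h import *
s=env.get_state();print(s['clock'],s['tcp_pos'],s['wrist_force'],s['finger_gap'],s['joint_pos'])
go(tuck(-40,125,25),Rt(YAW,-25))
c=cam('wrist');save(c,'w4.png',(100,40,460,400),1.6);np.savez('w4.npz',**c)
E
```

```text
4.7167 [ 0.4578406  -0.16732356  0.14403135] [ 0.13360217  0.63307677 -0.70138555] 0.05776985528674328 [-0.73896349 -0.02514188 -0.65982054  0.69324134  0.35620488 -0.93563181]
xyz [-0.0011, 0.0055, -0.0028] twist [-0.0082, -0.0042, -0.0082] rows 0.2
```

View pics/w4.png

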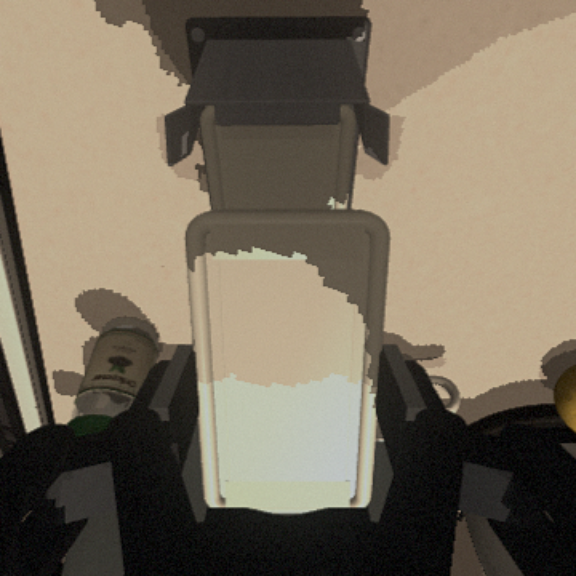

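The wrist view shows the held plate's lip end at crop (288,215), with the lip edge behind it at (280,122) and the two lip-end guides at (180,135) and (372,135). They are almost aligned sideways. Next I'll measure the plate against the dispenser in this one view.

```bash
cat > m4.py <<'E'
from h import *
import sys
c=dict(np.load(sys.argv[1]));P=cloud(c)
a=np.radians(YAW-90);Rd=np.array([[np.cos(a),-np.sin(a),0],[np.sin(a),np.cos(a),0],[0,0,1]])
Q=(P-D0)@Rd*1000
f=lambda U,V:(int(100+U/1.6),int(40+V/1.6))
x,y,z=Q[...,0],Q[...,1],Q[...,2]; V,U=np.mgrid[:420,:560]
print('lip region by row (col 275):',[(v,*Q[v,275].round(1)) for v in range(60,130,4)])
pl=lambda n,s,arr:print(n,s.sum(),np.percentile(arr[s],[1,5,50,95,99]).round(1) if s.sum() else '')
pi=(z>69)&(z<76)&(x>-46)&(x<-20)&(abs(y)<36)&(V<171); pl('plate_in y',pi,y); 
g=(z>77)&(z<90)&(x>-60)&(x<-30)
pl('guide- y',g&(y<-25),y);pl('guide+ y',g&(y>25),y); pl('guide x',g&(abs(y)>28),x)
lip=(z>75)&(z<81)&(abs(y)<18)&(x<-40); pl('lip x',lip,x); pl('lip z',lip,z)
lw=(z>75.5)&(z<80)&(x<-46)&(x>-60)&(abs(y)<30); pl('lip y',lw,y)
b=(z>3)&(z<13)&(x<-40)&(V<100); pl('base y',b,y);pl('base x',b,x)
pb=(z>105)&(abs(y)<40)&(x<-15); pl('held y',pb,y);pl('held x',pb,x);pl('held z',pb&(x<np.percentile(x[pb],5)),z)
E
python3 m4.py w4.npz
```

```text
lip region by row (col 275): [(60, np.float64(-60.7), np.float64(1.5), np.float64(10.6)), (64, np.float64(-58.0), np.float64(1.5), np.float64(10.8)), (68, np.float64(-57.8), np.float64(1.5), np.float64(19.1)), (72, np.float64(-57.7), np.float64(1.6), np.float64(27.3)), (76, np.float64(-57.6), np.float64(1.6), np.float64(35.0)), (80, np.float64(-57.4), np.float64(1.6), np.float64(41.9)), (84, np.float64(-57.5), np.float64(1.6), np.float64(49.3)), (88, np.float64(-58.0), np.float64(1.7), np.float64(57.3)), (92, np.float64(-57.6), np.float64(1.7), np.float64(62.6)), (96, np.float64(-57.0), np.float64(1.7), np.float64(67.2)), (100, np.float64(-57.8), np.float64(1.8), np.float64(74.8)), (104, np.float64(-55.8), np.float64(1.7), np.float64(75.6)), (108, np.float64(nan), np.float64(nan), np.float64(nan)), (112, np.float64(-51.8), np.float64(1.7), np.float64(77.6)), (116, np.float64(-49.1), np.float64(1.6), np.float64(77.2)), (120, np.float64(-44.5), np.float64(1.5), np.float64(72.9)), (124, np.float64(-41.8), np.float64(1.5), np.float64(72.8)), (128, np.float64(-38.8), np.float64(1.5), np.float64(72.3))]
plate_in y 3344 [-29.1 -26.4   0.6  27.5  30.1]
guide- y 518 [-39.9 -39.1 -35.6 -31.3 -26.5]
guide+ y 483 [29.8 33.2 36.9 40.3 41.2]
guide x 987 [-57.3 -56.  -47.8 -37.6 -36.6]
lip x 1048 [-58.  -57.7 -53.6 -48.8 -48.3]
lip z 1048 [75.3 76.  77.3 78.4 78.8]
lip y 1408 [-28.2 -21.8   0.5  22.5  28.2]
base y 3719 [-165.8 -162.2  -36.3   38.9   42.4]
base x 3719 [-97.1 -94.3 -63.  -46.8 -41.5]
held y 28067 [-37.4 -28.    2.6  32.7  37.9]
held x 28067 [-51.8 -50.5 -38.7 -18.2 -15.6]
held z 1404 [221.3 222.1 224.2 225.3 225.5]
```

```bash
sed -i 's/D0=np.array.*;YAW/D0=np.array([.4512,-.1714,0]);YAW/' h.py; python3 - <<'E'
from h import *
go(tuck(-39,92,28),Rt(YAW,-28))
E
```

```text
xyz [-0.003, -0.0088, 0.025] twist [-0.0599, -0.0041, -0.0059] rows 0.6
```

Call:
servo_tool(targets=[{"xyz": [-0.001,-0.003,0.008],"twist": [-0.02,-0.002,-0.002],"jaw": 0.4},{"xyz": [-0.002,-0.006,0.016],"twist": [-0.04,-0.004,-0.004],"jaw": 0.4},{"xyz": [-0.003,-0.0088,0.025],"twist": [-0.06,-0.004,-0.006],"jaw": 0.4},{"xyz": [-0.003,-0.0088,0.025],"twist": [-0.06,-0.004,-0.006],"jaw": 0.4},{"xyz": [-0.003,-0.0088,0.025],"twist": [-0.06,-0.004,-0.006],"jaw": 0.4}])

```text
clock: 5.18
tcp_pos: [0.4633, -0.1675, 0.1199]
orientation: [0.149, 0.594, 0.767, 0.191]
wrist_force: [-0.1, 0.1, -1.9]
finger_gap: 0.0577
```

```bash
cat >> h.py <<'E'
def where(off=1.5):
    s=env.get_state();a=np.radians(YAW-90);d=(s['tcp_pos']-D0)*1000
    x,y=d[0]*np.cos(a)+d[1]*np.sin(a),-d[0]*np.sin(a)+d[1]*np.cos(a)
    Rm=R.from_quat(s['orientation'],scalar_first=True).as_matrix();th=np.arctan2(np.hypot(Rm[0,2],Rm[1,2]),-Rm[2,2]);L=55+off
    f=s['wrist_force'];print('t',round(s['clock'],2),'tcp',np.round([x,y,d[2]],1),'tilt',np.degrees(th).round(2),'yaw',np.degrees(np.arctan2(Rm[1,0],Rm[0,0])).round(2),'B',np.round([x-L*np.cos(th),d[2]-L*np.sin(th)],1),
      'F disp',np.round([f[0]*np.cos(a)+f[1]*np.sin(a),-f[0]*np.sin(a)+f[1]*np.cos(a),f[2]],1),'M',np.round(s['ft_torque'],2),'gap',round(s['finger_gap'],4))
E
python3 - <<'E'
from h import *
where();go(tuck(-39,75,28),Rt(YAW,-28));go(tuck(-39,56.5,28),Rt(YAW,-28))
c=cam('wrist');save(c,'w5.png',(100,40,460,400),1.6);np.savez('w5.npz',**c)
E
python3 m4.py w5.npz
```

```text
t 5.18 tcp [ 12.7   0.8 119.9] tilt 28.08 yaw 104.49 B [-37.2  93.3] F disp [-0.   0.1 -1.9] M [-0.16  0.52  0.01] gap 0.0577
xyz [-0.0007, -0.0102, 0.0154] twist [0.0014, -0.0006, 0.0055] rows 0.4
xyz [-0.0007, -0.0189, 0.0317] twist [0.0014, -0.0006, 0.0055] rows 0.9
lip region by row (col 275): [(60, np.float64(-57.5), np.float64(-0.2), np.float64(12.3)), (64, np.float64(-57.5), np.float64(-0.1), np.float64(18.8)), (68, np.float64(-57.6), np.float64(-0.1), np.float64(25.1)), (72, np.float64(-57.5), np.float64(0.0), np.float64(30.9)), (76, np.float64(-57.8), np.float64(0.1), np.float64(37.3)), (80, np.float64(-57.6), np.float64(0.2), np.float64(42.2)), (84, np.float64(-57.4), np.float64(0.2), np.float64(47.1)), (88, np.float64(-57.1), np.float64(0.3), np.float64(51.3)), (92, np.float64(-57.6), np.float64(0.3), np.float64(57.1)), (96, np.float64(-57.9), np.float64(0.4), np.float64(62.3)), (100, np.float64(-57.7), np.float64(0.5), np.float64(66.3)), (104, np.float64(-57.4), np.float64(0.5), np.float64(70.0)), (108, np.float64(-57.3), np.float64(0.6), np.float64(73.8)), (112, np.float64(-57.2), np.float64(0.6), np.float64(77.7)), (116, np.float64(-55.6), np.float64(0.6), np.float64(78.5)), (120, np.float64(-52.5), np.float64(0.6), np.float64(76.8)), (124, np.float64(-50.5), np.float64(0.6), np.float64(77.1)), (128, np.float64(-49.0), np.float64(0.6), np.float64(78.4))]
plate_in y 4080 [-30.8 -25.3   1.8  28.8  31.5]
guide- y 683 [-38.7 -37.8 -34.4 -30.7 -26.5]
guide+ y 694 [26.2 31.1 37.9 41.4 42.3]
guide x 1348 [-57.3 -56.1 -47.7 -37.6 -36.4]
lip x 1435 [-58.  -57.6 -53.6 -48.6 -48. ]
lip z 1435 [75.2 75.9 77.3 78.3 78.7]
lip y 1910 [-28.6 -21.2   1.1  23.5  28.1]
base y 4530 [-164.3 -158.3  -27.1   40.4   43.6]
base x 4530 [-87.  -83.  -62.  -45.9 -41.4]
held y 25876 [-37.4 -27.8   2.4  32.   37.8]
held x 25876 [-51.4 -50.1 -37.2 -18.2 -15.6]
held z 1294 [193.7 194.5 196.4 197.4 197.5]
```

View pics/w5.png

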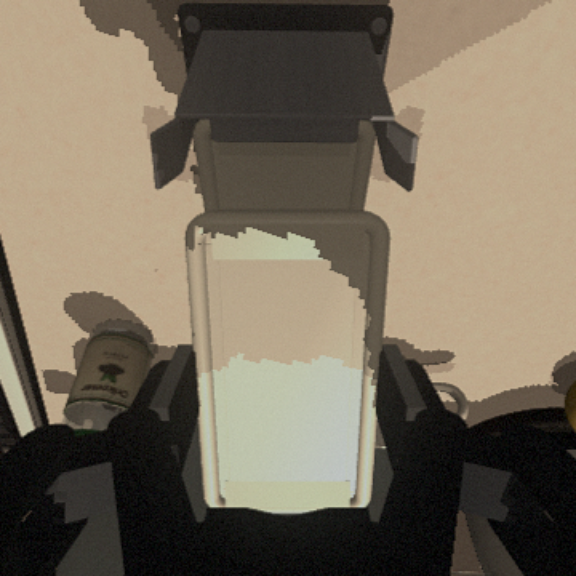

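The plate is centred to within about 0.7 mm sideways of the guides, and its lip end is clear inboard of the lip. I'll lower it until it bears on the pile.

Call:
servo_tool(targets=[{"xyz": [-0.0004,-0.005,0.008],"twist": [0,0,0.003],"jaw": 0.4},{"xyz": [-0.0007,-0.0098,0.0157],"twist": [0,0,0.005],"jaw": 0.4},{"xyz": [-0.0007,-0.0098,0.0157],"twist": [0,0,0.005],"jaw": 0.4},{"xyz": [-0.0007,-0.0121,0.0201],"twist": [0,0,0.005],"jaw": 0.4},{"xyz": [-0.0007,-0.0145,0.0245],"twist": [0,0,0.005],"jaw": 0.4},{"xyz": [-0.0007,-0.0145,0.0245],"twist": [0,0,0.005],"jaw": 0.4},{"xyz": [-0.0007,-0.0145,0.0245],"twist": [0,0,0.005],"jaw": 0.4}])

```text
clock: 5.82
tcp_pos: [0.4633, -0.1707, 0.0929]
orientation: [0.151, 0.596, 0.765, 0.192]
wrist_force: [1.2, 1.2, 0.6]
finger_gap: 0.0575
```

```bash
python3 -c "
from h import *
where()"
```

```text
t 5.82 tcp [11.9 -2.3 92.9] tilt 28.26 yaw 104.17 B [-37.9  66.1] F disp [1.5 0.8 0.6] M [ 0.08  0.32 -0.04] gap 0.0575
```

Call:
servo_tool(targets=[{"xyz": [0.001,0,0],"twist": [0,0,0],"jaw": 0.4},{"xyz": [0.0018,0,0],"twist": [0,0,0],"jaw": 0.4},{"xyz": [0.0018,0,0],"twist": [0,0,0],"jaw": 0.4},{"xyz": [0.0018,0,0],"twist": [0,0,0],"jaw": 0.4}])

```text
clock: 6.15
tcp_pos: [0.4628, -0.1694, 0.093]
orientation: [0.151, 0.596, 0.765, 0.191]
wrist_force: [1.4, -1.3, 0.9]
finger_gap: 0.0576
```

```bash
python3 -c "
from h import *
where();go(tuck(-38.5,56.5,28),Rt(YAW,-28))"
```

```text
t 6.15 tcp [11.7 -0.9 93. ] tilt 28.25 yaw 104.14 B [-38.1  66.2] F disp [ 1.1 -1.6  0.9] M [-0.33  0.24 -0.07] gap 0.0576
xyz [0.0009, -0.005, 0.0086] twist [0.0043, 0.0036, 0.0008] rows 0.2
```

Call:
servo_tool(targets=[{"xyz": [0,-0.0014,0.0026],"twist": [0,0,0],"jaw": 0.4},{"xyz": [0,-0.0028,0.0053],"twist": [0,0,0],"jaw": 0.4},{"xyz": [0,-0.0048,0.0088],"twist": [0,0,0],"jaw": 0.4},{"xyz": [0,-0.0048,0.0088],"twist": [0,0,0],"jaw": 0.4},{"xyz": [0,-0.0048,0.0088],"twist": [0,0,0],"jaw": 0.4}])

```text
clock: 6.57
tcp_pos: [0.4623, -0.169, 0.0822]
orientation: [0.151, 0.596, 0.765, 0.192]
wrist_force: [1.3, -0.3, 2.3]
finger_gap: 0.0576
```

```bash
python3 -c "
from h import *
where();c=cam('wrist');save(c,'w6.png',(100,40,460,400),1.6);np.savez('w6.npz',**c)"
```

```text
t 6.57 tcp [11.4 -0.4 82.2] tilt 28.21 yaw 104.15 B [-38.4  55.5] F disp [ 1.2 -0.6  2.3] M [-0.26  0.13 -0.04] gap 0.0576
```

View pics/w6.png

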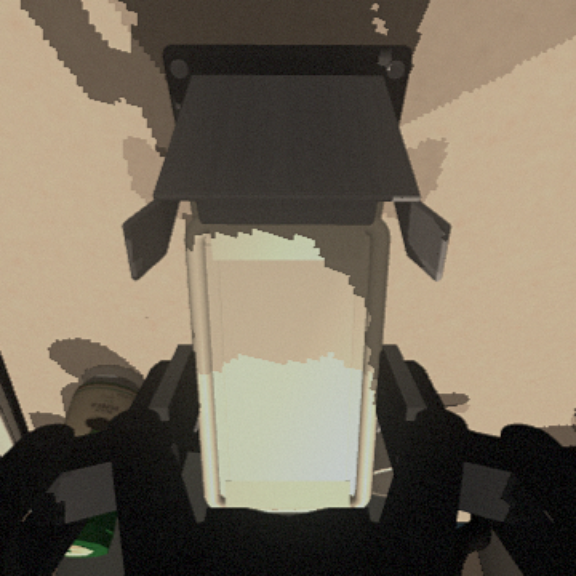

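The plate lip end now sits just inboard of the lip edge and below it (crop row 222). It is laterally centred, plate 287.5 against guides 287.5. I'll slide it under the lip.

Call:
servo_tool(targets=[{"xyz": [0,-0.0022,-0.0012],"twist": [0,0,0],"jaw": 0.4},{"xyz": [0,-0.0044,-0.0023],"twist": [0,0,0],"jaw": 0.4},{"xyz": [0,-0.0066,-0.0035],"twist": [0,0,0],"jaw": 0.4},{"xyz": [0,-0.0082,-0.0044],"twist": [0,0,0],"jaw": 0.4},{"xyz": [0,-0.0082,-0.0044],"twist": [0,0,0],"jaw": 0.4},{"xyz": [0,-0.0082,-0.0044],"twist": [0,0,0],"jaw": 0.4}])

```text
clock: 7.12
tcp_pos: [0.4532, -0.1714, 0.0826]
orientation: [0.151, 0.596, 0.765, 0.191]
wrist_force: [3.1, 0.7, 3.5]
finger_gap: 0.0575
```

```bash
python3 -c "
from h import *
where();go(tuck(-48.5,56,28),Rt(YAW,-28));go(tuck(-51.5,57,16),Rt(YAW,-16))"
```

```text
t 7.12 tcp [ 1.9 -0.5 82.6] tilt 28.21 yaw 104.13 B [-47.8  55.9] F disp [ 3.2 -0.1  3.5] M [ 0.01 -0.2  -0.02] gap 0.0575
xyz [0.0005, -0.0005, -0.0002] twist [0.0037, 0.0029, 0.0001] rows 0.0
xyz [0.0006, -0.004, 0.0092] twist [0.2132, 0.0029, -0.0002] rows 1.7
```

Call:
servo_tool(targets=[{"xyz": [0.0002,-0.0013,0.003],"twist": [0.07,0,0],"jaw": 0.4},{"xyz": [0.0004,-0.0027,0.006],"twist": [0.14,0,0],"jaw": 0.4},{"xyz": [0.0005,-0.004,0.0092],"twist": [0.213,0,0],"jaw": 0.4},{"xyz": [0.0005,-0.004,0.0092],"twist": [0.213,0,0],"jaw": 0.4},{"xyz": [0.0005,-0.004,0.0092],"twist": [0.213,0,0],"jaw": 0.4}])

```text
clock: 7.53
tcp_pos: [0.4545, -0.1708, 0.0724]
orientation: [0.087, 0.608, 0.782, 0.109]
wrist_force: [2.9, -0.8, 3.3]
finger_gap: 0.0577
```

```bash
python3 -c "
from h import *
where();go(tuck(-51.5,57,16),Rt(YAW,-16));go(tuck(-53,57.5,9),Rt(YAW,-9))"
```

```text
t 7.53 tcp [ 3.4 -0.2 72.4] tilt 16.02 yaw 104.23 B [-50.9  56.8] F disp [ 2.6 -1.4  3.3] M [-0.32 -0.15 -0.08] gap 0.0577
xyz [0.0002, -0.0005, -0.0004] twist [0.0004, 0.0031, 0.0014] rows 0.0
xyz [0.0003, -0.0022, 0.0056] twist [0.1226, 0.0032, 0.0012] rows 1.0
```

Call:
servo_tool(targets=[{"xyz": [0.0001,-0.0007,0.0018],"twist": [0.04,0,0],"jaw": 0.4},{"xyz": [0.0002,-0.0014,0.0036],"twist": [0.08,0,0],"jaw": 0.4},{"xyz": [0.0003,-0.002,0.0056],"twist": [0.123,0,0],"jaw": 0.4},{"xyz": [0.0003,-0.002,0.0056],"twist": [0.123,0,0],"jaw": 0.4},{"xyz": [0.0003,-0.002,0.0056],"twist": [0.123,0,0],"jaw": 0.4}])

```text
clock: 7.95
tcp_pos: [0.4527, -0.1706, 0.0659]
orientation: [0.049, 0.613, 0.786, 0.061]
wrist_force: [-0.0, -2.5, 1.6]
finger_gap: 0.0574
```

```bash
python3 -c "
from h import *
where();go(tuck(-53,57.5,9),Rt(YAW,-9));go(tuck(-54.8,58.5,2),Rt(YAW,-2))"
```

```text
t 7.95 tcp [ 1.6  0.5 65.9] tilt 8.94 yaw 104.13 B [-54.2  57.1] F disp [-0.7 -2.4  1.6] M [-0.53  0.33 -0.08] gap 0.0574
xyz [-0.0005, 0.0012, -0.0003] twist [-0.001, 0.0023, -0.0009] rows 0.0
xyz [-0.0004, -0.0008, 0.0054] twist [0.1212, 0.0022, -0.001] rows 1.0
```

Call:
servo_tool(targets=[{"xyz": [-0.0004,-0.0002,0.0018],"twist": [0.04,0,0],"jaw": 0.4},{"xyz": [-0.0008,-0.0004,0.0036],"twist": [0.08,0,0],"jaw": 0.4},{"xyz": [-0.0008,-0.0008,0.0056],"twist": [0.122,0,0],"jaw": 0.4},{"xyz": [-0.0008,-0.001,0.0072],"twist": [0.155,0,0],"jaw": 0.4},{"xyz": [-0.0008,-0.001,0.0076],"twist": [0.155,0,0],"jaw": 0.4},{"xyz": [-0.0008,-0.001,0.0076],"twist": [0.155,0,0],"jaw": 0.4}])

```text
clock: 8.45
tcp_pos: [0.4532, -0.1707, 0.0582]
orientation: [0.001, 0.615, 0.789, 0.001]
wrist_force: [-0.4, 0.3, 2.7]
finger_gap: 0.0579
```

```bash
python3 - <<'E'
from h import *
where()
c=cam('wrist');np.savez('w7.npz',**c);save(c,'w7.png')
P=cloud(c);a=np.radians(YAW-90);Rd=np.array([[np.cos(a),-np.sin(a),0],[np.sin(a),np.cos(a),0],[0,0,1]])
Q=(P-D0)@Rd*1000;x,y,z=Q[...,0],Q[...,1],Q[...,2]
for lo in range(-60,80,8):
    k=(x>=lo)&(x<lo+8)&(abs(y)<9)&(z>50)&(z<110); print(lo,k.sum(),np.percentile(z[k],[10,50,90]).round(1) if k.sum() else '')
E
```

```text
t 8.45 tcp [ 2.1  0.2 58.2] tilt 0.12 yaw 104.14 B [-54.4  58.1] F disp [-0.3  0.4  2.7] M [0.12 0.11 0.02] gap 0.0579
-60 913 [57.7 76.7 78. ]
-52 554 [70.7 77.  78. ]
-44 603 [69.5 70.3 71.1]
-36 571 [69.3 70.  70.8]
-28 558 [69.3 70.  70.8]
-20 517 [69.4 70.  70.8]
-12 509 [69.3 70.1 70.8]
-4 469 [69.4 70.1 70.7]
4 432 [69.3 70.  70.7]
12 435 [69.4 70.1 70.8]
20 407 [69.4 70.  70.7]
28 390 [69.5 70.1 70.8]
36 372 [69.4 70.1 70.8]
44 510 [70.2 71.3 75.2]
52 35 [71.3 71.6 72.2]
60 0 
68 0 
76 0
```

The plate lies level: floor at 70 mm, so its underside is at 58 mm, with 4 N on the wrist. I'll open the gripper and see whether it stays.

Call:
servo_tool(targets=[{"xyz": [0,0,0],"twist": [0,0,0],"jaw": 0.7},{"xyz": [0,0,0],"twist": [0,0,0],"jaw": 0.75},{"xyz": [0,0,0],"twist": [0,0,0],"jaw": 0.95},{"xyz": [0,0,0],"twist": [0,0,0],"jaw": 0.95},{"xyz": [0,0,0],"twist": [0,0,0],"jaw": 0.95}])

```text
clock: 8.92
tcp_pos: [0.4539, -0.1712, 0.0588]
orientation: [0.001, 0.615, 0.789, -0.0]
wrist_force: [0.0, 0.1, 1.0]
finger_gap: 0.0813
```

Call:
servo_tool(targets=[{"xyz": [0,0,-0.01],"twist": [0,0,0],"jaw": 0.95},{"xyz": [0,-0.005,-0.03],"twist": [0,0,0],"jaw": 0.95},{"xyz": [0,-0.015,-0.06],"twist": [0,0,0],"jaw": 0.95},{"xyz": [0,-0.03,-0.09],"twist": [0,0,0],"jaw": 0.95},{"xyz": [0,-0.04,-0.12],"twist": [0,0,0],"jaw": 0.95},{"xyz": [0,-0.04,-0.12],"twist": [0,0,0],"jaw": 0.95},{"xyz": [0,-0.04,-0.12],"twist": [0,0,0],"jaw": 0.95}])

```text
clock: 9.5
tcp_pos: [0.416, -0.1817, 0.1814]
orientation: [0.004, 0.615, 0.789, 0.0]
wrist_force: [0.4, 0.1, 0.4]
finger_gap: 0.081
```

```bash
cat > chk.py <<'E'
from h import *
import sys
where()
c=cam('wrist');np.savez(sys.argv[1]+'.npz',**c);save(c,sys.argv[1]+'.png',(100,100,460,400),1.6)
P=cloud(c);a=np.radians(YAW-90);Rd=np.array([[np.cos(a),-np.sin(a),0],[np.sin(a),np.cos(a),0],[0,0,1]])
Q=(P-D0)@Rd*1000;x,y,z=Q[...,0],Q[...,1],Q[...,2]
k=(abs(x)<42)&(abs(y)<22)&(z>50)&(z<100)
A=np.c_[x[k],y[k],np.ones(k.sum())];r=np.linalg.lstsq(A,z[k],rcond=None)[0];print('floor z at centre',r[2],'slopes rad',r[:2],'resid',np.abs(z[k]-A@r).mean())
for lo in range(-60,80,8):
    k=(x>=lo)&(x<lo+8)&(abs(y)<9)&(z>50)&(z<110); print(lo,k.sum(),np.percentile(z[k],[10,50,90]).round(1) if k.sum() else '')
m=(z>72)&(z<78)&(abs(x)<25)&(abs(y)<36);print('rim y',np.percentile(y[m],[2,98]).round(1))
I=c['color'].astype(int)
go([.44,.211,.2],Rt(86.2))
E
python3 chk.py w8
```

```text
t 9.5 tcp [-36.7  -1.4 181.4] tilt 0.46 yaw 104.11 B [-93.2 180.9] F disp [ 0.4 -0.   0.4] M [-0.06 -0.01 -0.01] gap 0.081
floor z at centre 71.89725477717231 slopes rad [-6.19266737e-04 -9.92704358e-05] resid 0.5079571585433814
-60 271 [55.  76.2 77.9]
-52 143 [72.7 76.9 78.1]
-44 158 [71.4 72.1 73. ]
-36 153 [71.1 72.  72.8]
-28 152 [71.  72.  72.8]
-20 150 [71.  72.  72.7]
-12 147 [71.1 71.9 72.7]
-4 141 [71.  72.1 72.9]
4 143 [71.1 71.8 72.5]
12 137 [71.2 72.  72.8]
20 135 [71.1 71.9 72.6]
28 130 [71.1 71.8 72.7]
36 122 [71.1 71.9 72.5]
44 200 [72.1 73.4 78.2]
52 317 [80.9 87.8 93.8]
60 183 [94.6 96.4 98.5]
68 149 [ 98.4 100.2 101.9]
76 0 
rim y [-26.4  31.6]
xyz [0.3742, 0.1196, -0.0214] twist [0.0038, 0.0037, 0.313] rows 9.4
```

Plate one is latched and level: floor at 71.9 mm, slopes under 0.001 rad. On to plate_b.

Call:
servo_tool(targets=[{"xyz": [0.04,0.019,0.0],"twist": [0,0,0.04],"jaw": 1},{"xyz": [0.08,0.038,0.0],"twist": [0,0,0.08],"jaw": 1},{"xyz": [0.12,0.057,0.0],"twist": [0.002,0.002,0.12],"jaw": 1},{"xyz": [0.16,0.076,0.0],"twist": [0.004,0.004,0.16],"jaw": 1},{"xyz": [0.2,0.095,0.0],"twist": [0.004,0.004,0.2],"jaw": 1},{"xyz": [0.24,0.113,0.01],"twist": [0.004,0.004,0.24],"jaw": 1},{"xyz": [0.28,0.132,0.02],"twist": [0.004,0.004,0.28],"jaw": 1},{"xyz": [0.32,0.151,0.04],"twist": [0.004,0.004,0.313],"jaw": 1},{"xyz": [0.3595,0.17,0.0586],"twist": [0.004,0.004,0.313],"jaw": 1},{"xyz": [0.3595,0.17,0.0586],"twist": [0.004,0.004,0.313],"jaw": 1},{"xyz": [0.3595,0.17,0.0586],"twist": [0.004,0.004,0.313],"jaw": 1}])

```text
clock: 10.47
tcp_pos: [0.4903, 0.2139, 0.1152]
orientation: [-0.003, 0.728, 0.686, -0.002]
wrist_force: [0.5, 0.1, -0.3]
finger_gap: 0.0852
```

```bash
python3 - <<'E'
from h import *
s=env.get_state();print(s['clock'],s['tcp_pos'],s['wrist_force'])
c=cam('wrist');np.savez('w9.npz',**c);plates(c)
go([.492,.209,-.002],Rt(86.2),s)
E
```

```text
10.4667 [0.49031195 0.21393823 0.11521529] [ 0.53239698  0.09894887 -0.30146947]
plate px (242, 175, 68, 91) z [0.0121 0.0136] [502.4 211.8] [58.9 86.7] 86.3
xyz [-0.005, 0.0029, 0.1172] twist [-0.0078, -0.0016, 0.0063] rows 2.8
```

Call:
servo_tool(targets=[{"xyz": [-0.003,0.002,0.035],"twist": [-0.007,-0.001,0.006],"jaw": 1},{"xyz": [-0.0045,0.003,0.065],"twist": [-0.007,-0.001,0.006],"jaw": 1},{"xyz": [-0.0045,0.003,0.09],"twist": [-0.007,-0.001,0.006],"jaw": 1},{"xyz": [-0.0045,0.003,0.103],"twist": [-0.007,-0.001,0.006],"jaw": 1},{"xyz": [-0.0045,0.003,0.111],"twist": [-0.007,-0.001,0.006],"jaw": 1},{"xyz": [-0.0045,0.003,0.115],"twist": [-0.007,-0.001,0.006],"jaw": 1},{"xyz": [-0.0045,0.003,0.117],"twist": [-0.007,-0.001,0.006],"jaw": 1},{"xyz": [-0.0045,0.003,0.117],"twist": [-0.007,-0.001,0.006],"jaw": 1}])

```text
clock: 11.18
tcp_pos: [0.4948, 0.2046, 0.0029]
orientation: [0.002, 0.732, 0.681, 0.002]
wrist_force: [0.1, -0.0, -0.4]
finger_gap: 0.0855
```

Call:
servo_tool(squeeze=50, targets=[{"xyz": [0,0,0],"twist": [0,0,0],"jaw": 0.75},{"xyz": [0,0,0],"twist": [0,0,0],"jaw": 0.6},{"xyz": [0,0,0],"twist": [0,0,0],"jaw": 0.5},{"xyz": [0,0,0],"twist": [0,0,0],"jaw": 0.4},{"xyz": [0,0,0],"twist": [0,0,0],"jaw": 0.4},{"xyz": [0,0,0],"twist": [0,0,0],"jaw": 0.4}])

```text
clock: 11.68
tcp_pos: [0.4956, 0.2053, 0.0042]
orientation: [0.002, 0.732, 0.681, 0.003]
wrist_force: [-1.5, 0.3, 4.7]
finger_gap: 0.0579
```

Call:
servo_tool(squeeze=80, targets=[{"xyz": [0,0,-0.005],"twist": [0,0,0],"jaw": 0.4},{"xyz": [0,0,-0.02],"twist": [0,0,0],"jaw": 0.4},{"xyz": [0,0,-0.05],"twist": [0,0,0],"jaw": 0.4},{"xyz": [0,0,-0.09],"twist": [0,0,0],"jaw": 0.4},{"xyz": [0,0,-0.13],"twist": [0,0,0],"jaw": 0.4},{"xyz": [0,0,-0.17],"twist": [0,0,0],"jaw": 0.4},{"xyz": [0,0,-0.18],"twist": [0,0,0],"jaw": 0.4},{"xyz": [0,0,-0.18],"twist": [0,0,0],"jaw": 0.4}])

```text
clock: 12.35
tcp_pos: [0.496, 0.2054, 0.187]
orientation: [0.004, 0.732, 0.681, 0.005]
wrist_force: [0.5, 0.2, -1.3]
finger_gap: 0.057
```

```bash
python3 - <<'E'
from h import *
s=env.get_state();print(s['clock'],s['tcp_pos'],s['wrist_force'],s['finger_gap'])
c=cam('wrist');np.savez('w10.npz',**c)
P=cloud(c);R0=R.from_quat(s['orientation'],scalar_first=True).as_matrix()
Q=(P-s['tcp_pos'])@R0*1000
for u in(265,280,295):
    col=Q[:,u];ok=np.where((abs(col[:,2]+13)<2.2)&(abs(col[:,1])<75))[0]; print(u,ok.min(),ok.max(),col[ok.min(),1],col[ok.max(),1])
m=(abs(Q[...,0])<20)&(abs(Q[...,1])<42)&(abs(Q[...,2])<30)
A=np.c_[Q[m][:,:2],np.ones(m.sum())];print(np.linalg.lstsq(A,Q[m][:,2],rcond=None)[0])
off=-(np.median([-56.5])+55)
go(tuck(-39,130,28),Rt(YAW,-28),s);print(tuck(-39,130,28))
E
```

```text
12.35 [0.49603842 0.20541618 0.18697261] [ 0.46924138  0.24152724 -1.28062096] 0.056990693812574836Traceback (most recent call last):
  File "<stdin>", line 7, in <module>
    return umr_minimum(a, axis, None, out, keepdims, initial, where)
ValueError: zero-size array to reduction operation minimum which has no identity
```

```bash
python3 - <<'E'
from h import *
s=env.get_state()
c=dict(np.load('w10.npz'));save(c,'w10.png')
P=cloud(c);R0=R.from_quat(s['orientation'],scalar_first=True).as_matrix()
Q=(P-s['tcp_pos'])@R0*1000
m=(abs(Q[...,0])<20)&(abs(Q[...,1])<42)&(abs(Q[...,2])<45)
A=np.c_[Q[m][:,:2],np.ones(m.sum())];r=np.linalg.lstsq(A,Q[m][:,2],rcond=None)[0];print(m.sum(),r)
pred=r[0]*Q[...,0]+r[1]*Q[...,1]+r[2]-Q[...,2]
for u in(250,265,280,295,310):
    col=Q[:,u];ok=np.where((pred[:,u]>-1.5)&(pred[:,u]<3.5)&(abs(col[:,1])<75))[0]; print(u,ok.min(),ok.max(),col[ok.min(),1:],col[ok.max(),1])
for v in(200,230):
    row=Q[v];ok=np.where((pred[v]>-1.5)&(pred[v]<3.5)&(abs(row[:,0])<45))[0];print('x',row[ok.min(),0],row[ok.max(),0])
go(tuck(-39,130,28),Rt(YAW,-28),s);print(tuck(-39,130,28))
E
```

```text
10558 [ 3.77455581e-05  7.82519030e-04 -1.02914024e+01]
250 167 351 [-56.2552167  -10.01484727] 52.226098755293364
265 167 351 [-56.16091372  -9.50370257] 51.613821812773025
280 167 351 [-56.07569579  -9.03965188] 51.44376418976988
295 167 351 [-56.40716797 -10.74303718] 51.77233666848541
310 167 351 [-56.22148863  -9.75636131] 51.94084175989258
x -26.547665289539143 31.8213535084824
x -26.60762184237421 32.31031530298511
xyz [-0.3752, -0.0061, 0.0269] twist [-0.4764, 0.0778, -0.3133] rows 9.0
[ 0.4617539  -0.16872945  0.15652514]
```

```bash
python3 - <<'E'
s=open('h.py').read()
s=s.replace("off=1.5,y=0,**k","off=1.2,y=0,h=1.7,**k").replace("return disp(bx+L*np.cos(t),y,bz+L*np.sin(t),**k)","return disp(bx+L*np.cos(t)-h*np.sin(t),y,bz+L*np.sin(t)+h*np.cos(t),**k)")
s=s.replace("def where(off=1.5)","def where(off=1.2,h=1.7)").replace("[x-L*np.cos(th),d[2]-L*np.sin(th)]","[x-L*np.cos(th)+h*np.sin(th),d[2]-L*np.sin(th)-h*np.cos(th)]")
open('h.py','w').write(s)
E
python3 - <<'E'
from h import *
where();go(tuck(-38,130,28),Rt(YAW,-28))
E
```

```text
t 12.4 tcp [134.4 354.3 184. ] tilt 0.46 yaw 85.88 B [ 78.2 181.9] F disp [ 0.3  0.3 -2.6] M [-0.05  0.03 -0.04] gap 0.0568
xyz [-0.3752, -0.0061, 0.0255] twist [-0.4764, 0.0778, -0.3133] rows 9.0
```

Call:
servo_tool(targets=[{"xyz": [-0.037,0,0],"twist": [-0.048,0.008,-0.031],"jaw": 0.4},{"xyz": [-0.075,0,0],"twist": [-0.095,0.016,-0.063],"jaw": 0.4},{"xyz": [-0.112,0,0.0],"twist": [-0.143,0.023,-0.094],"jaw": 0.4},{"xyz": [-0.15,-0.001,0.0],"twist": [-0.19,0.031,-0.125],"jaw": 0.4},{"xyz": [-0.187,-0.002,0.0],"twist": [-0.238,0.039,-0.157],"jaw": 0.4},{"xyz": [-0.225,-0.003,0.0],"twist": [-0.286,0.047,-0.188],"jaw": 0.4},{"xyz": [-0.262,-0.004,0.005],"twist": [-0.333,0.054,-0.219],"jaw": 0.4},{"xyz": [-0.3,-0.005,0.01],"twist": [-0.381,0.062,-0.251],"jaw": 0.4},{"xyz": [-0.338,-0.006,0.018],"twist": [-0.429,0.07,-0.282],"jaw": 0.4},{"xyz": [-0.375,-0.006,0.0255],"twist": [-0.476,0.078,-0.313],"jaw": 0.4},{"xyz": [-0.375,-0.006,0.0255],"twist": [-0.476,0.078,-0.313],"jaw": 0.4},{"xyz": [-0.375,-0.006,0.0255],"twist": [-0.476,0.078,-0.313],"jaw": 0.4}])

```text
clock: 13.4
tcp_pos: [0.4578, -0.1706, 0.1533]
orientation: [0.145, 0.6, 0.764, 0.189]
wrist_force: [-0.1, 0.5, -1.1]
finger_gap: 0.0569
```

```bash
python3 - <<'E'
from h import *
where();go(tuck(-37.5,92,28,y=-.4),Rt(YAW,-28))
E
```

```text
t 13.4 tcp [  6.6  -0.9 153.3] tilt 27.54 yaw 103.73 B [-42.4 125.8] F disp [ 0.1  0.5 -1.1] M [-0.13  0.52  0.03] gap 0.0569
xyz [0.0003, -0.0113, 0.0318] twist [-0.008, -0.0014, -0.01] rows 0.8
```

Call:
servo_tool(targets=[{"xyz": [0,-0.004,0.011],"twist": [-0.008,-0.001,-0.01],"jaw": 0.4},{"xyz": [0.0003,-0.008,0.022],"twist": [-0.008,-0.001,-0.01],"jaw": 0.4},{"xyz": [0.0003,-0.0113,0.0318],"twist": [-0.008,-0.001,-0.01],"jaw": 0.4},{"xyz": [0.0003,-0.0113,0.0318],"twist": [-0.008,-0.001,-0.01],"jaw": 0.4},{"xyz": [0.0003,-0.0113,0.0318],"twist": [-0.008,-0.001,-0.01],"jaw": 0.4},{"xyz": [0.0003,-0.0113,0.0318],"twist": [-0.008,-0.001,-0.01],"jaw": 0.4}])

```text
clock: 13.9
tcp_pos: [0.4654, -0.1658, 0.1232]
orientation: [0.15, 0.591, 0.769, 0.192]
wrist_force: [-0.2, 0.1, -1.1]
finger_gap: 0.057
```

```bash
python3 - <<'E'
from h import *
where();go(tuck(-38,75,28,y=-.4),Rt(YAW,-28))
c=cam('wrist');np.savez('w11.npz',**c);save(c,'w11.png',(100,40,460,400),1.6)
E
```

```text
t 13.9 tcp [ 15.1   1.9 123.2] tilt 28.19 yaw 104.78 B [-33.6  95.2] F disp [-0.2  0.1 -1.1] M [-0.12  0.54  0.01] gap 0.057
xyz [-0.0022, -0.0134, 0.0159] twist [0.0034, -0.001, 0.011] rows 0.5
```

View pics/w11.png

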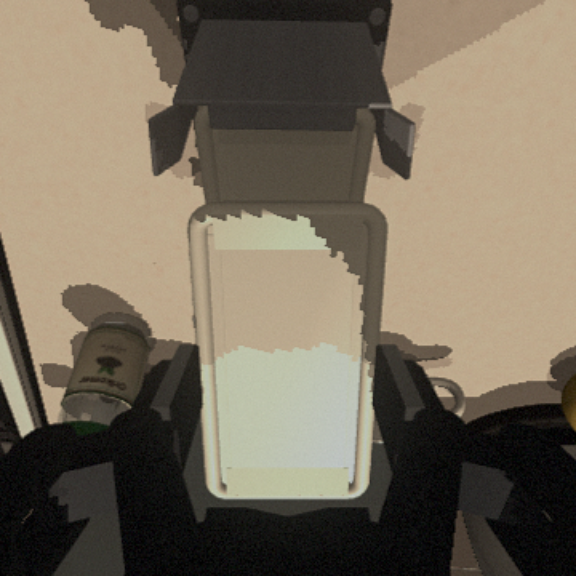

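The held plate lies straight, edges 190 to 386, in front of the guides (152 to 412) and the lip. The tool is about 2 mm to +y, which I'll correct on the way down.

Call:
servo_tool(targets=[{"xyz": [-0.001,-0.005,0.005],"twist": [0,0,0.005],"jaw": 0.4},{"xyz": [-0.0015,-0.01,0.01],"twist": [0,0,0.008],"jaw": 0.4},{"xyz": [-0.0018,-0.013,0.0155],"twist": [0,0,0.008],"jaw": 0.4},{"xyz": [-0.0018,-0.013,0.0155],"twist": [0,0,0.008],"jaw": 0.4},{"xyz": [-0.0018,-0.013,0.0155],"twist": [0,0,0.008],"jaw": 0.4},{"xyz": [-0.0018,-0.013,0.0155],"twist": [0,0,0.008],"jaw": 0.4},{"xyz": [-0.0018,-0.013,0.0155],"twist": [0,0,0.008],"jaw": 0.4}])

```text
clock: 14.53
tcp_pos: [0.4619, -0.1704, 0.1038]
orientation: [0.15, 0.595, 0.766, 0.192]
wrist_force: [-0.3, -0.6, -1.3]
finger_gap: 0.0571
```

```bash
python3 - <<'E'
from h import *
where();go(tuck(-38,56,28,y=-.4),Rt(YAW,-28))
E
```

```text
t 14.53 tcp [ 10.6  -1.6 103.8] tilt 28.24 yaw 104.24 B [-38.1  75.7] F disp [-0.5 -0.5 -1.3] M [-0.11  0.62 -0.03] gap 0.0571
xyz [0.0013, -0.0093, 0.0176] twist [0.0042, 0.001, 0.0014] rows 0.5
```

Call:
servo_tool(targets=[{"xyz": [0.0004,-0.0013,0.0025],"twist": [0,0,0],"jaw": 0.4},{"xyz": [0.0008,-0.0027,0.005],"twist": [0,0,0],"jaw": 0.4},{"xyz": [0.0008,-0.004,0.0075],"twist": [0,0,0],"jaw": 0.4},{"xyz": [0.0008,-0.0053,0.01],"twist": [0,0,0],"jaw": 0.4},{"xyz": [0.0008,-0.0067,0.0125],"twist": [0,0,0],"jaw": 0.4},{"xyz": [0.0008,-0.008,0.015],"twist": [0,0,0],"jaw": 0.4},{"xyz": [0.0008,-0.0093,0.0176],"twist": [0,0,0],"jaw": 0.4},{"xyz": [0.0008,-0.0093,0.0176],"twist": [0,0,0],"jaw": 0.4},{"xyz": [0.0008,-0.0093,0.0176],"twist": [0,0,0],"jaw": 0.4}])

```text
clock: 15.28
tcp_pos: [0.4618, -0.1695, 0.0836]
orientation: [0.15, 0.595, 0.766, 0.192]
wrist_force: [2.8, -2.1, 3.5]
finger_gap: 0.057
```

```bash
python3 - <<'E'
from h import *
where();go(tuck(-48.5,55.5,28,y=-.4),Rt(YAW,-28))
c=cam('wrist');np.savez('w12.npz',**c);save(c,'w12.png',(100,40,460,400),1.6)
E
```

```text
t 15.28 tcp [10.8 -0.8 83.6] tilt 28.22 yaw 104.25 B [-38.   55.6] F disp [ 2.2 -2.7  3.5] M [-0.36 -0.09 -0.08] gap 0.057
xyz [0.0004, -0.0093, -0.0047] twist [0.0039, 0.0009, 0.0015] rows 0.3
```

View pics/w12.png

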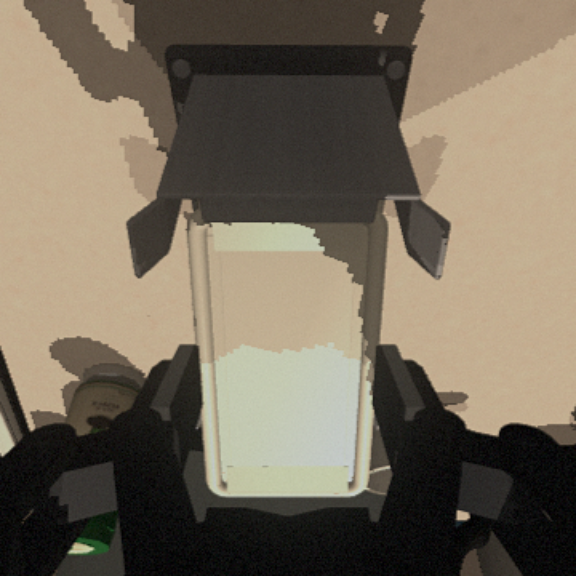

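This matches the first plate: the lip end is below the lip edge (row 222) and centred between the guides. I'll slide it under the lip and turn it down.

Call:
servo_tool(targets=[{"xyz": [0,-0.0022,-0.0012],"twist": [0,0,0],"jaw": 0.4},{"xyz": [0,-0.0044,-0.0023],"twist": [0,0,0],"jaw": 0.4},{"xyz": [0,-0.0066,-0.0035],"twist": [0,0,0],"jaw": 0.4},{"xyz": [0,-0.0086,-0.0044],"twist": [0,0,0],"jaw": 0.4},{"xyz": [0,-0.0086,-0.0044],"twist": [0,0,0],"jaw": 0.4},{"xyz": [0,-0.0086,-0.0044],"twist": [0,0,0],"jaw": 0.4}])

```text
clock: 15.83
tcp_pos: [0.4525, -0.1719, 0.0839]
orientation: [0.151, 0.595, 0.766, 0.192]
wrist_force: [3.9, 0.4, 5.1]
finger_gap: 0.0569
```

```bash
python3 -c "
from h import *
where();go(tuck(-51.3,56.5,16,y=-.4),Rt(YAW,-16))"
```

```text
t 15.83 tcp [ 1.2 -0.8 83.9] tilt 28.27 yaw 104.25 B [-47.5  55.8] F disp [ 3.9 -0.6  5.1] M [ 0.14 -0.57 -0.  ] gap 0.0569
xyz [0.0004, -0.0039, 0.0096] twist [0.2142, 0.0012, 0.0014] rows 1.7
```

Call:
servo_tool(targets=[{"xyz": [0.0001,-0.0013,0.0032],"twist": [0.07,0,0],"jaw": 0.4},{"xyz": [0.0003,-0.0026,0.0064],"twist": [0.14,0,0],"jaw": 0.4},{"xyz": [0.0003,-0.0038,0.0096],"twist": [0.213,0,0],"jaw": 0.4},{"xyz": [0.0003,-0.0038,0.0096],"twist": [0.213,0,0],"jaw": 0.4},{"xyz": [0.0003,-0.0038,0.0096],"twist": [0.213,0,0],"jaw": 0.4}])

```text
clock: 16.25
tcp_pos: [0.4542, -0.1715, 0.0734]
orientation: [0.087, 0.607, 0.782, 0.109]
wrist_force: [2.9, -0.6, 5.0]
finger_gap: 0.0569
```

```bash
cat > tilt.py <<'E'
from h import *
where();s=env.get_state();c=cam('wrist')
P=cloud(c);a=np.radians(YAW-90);Rd=np.array([[np.cos(a),-np.sin(a),0],[np.sin(a),np.cos(a),0],[0,0,1]])
Q=(P-D0)@Rd*1000;x,y,z=Q[...,0],Q[...,1],Q[...,2]
k=(abs(x)<38)&(abs(y)<18)&(z>50)&(z<110)
A=np.c_[x[k],y[k],np.ones(k.sum())];r=np.linalg.lstsq(A,z[k],rcond=None)[0];print('plate floor z',r[2].round(1),'tilt',np.degrees(np.arctan(r[0])).round(2),'roll',np.degrees(r[1]).round(2),'resid',np.abs(z[k]-A@r).mean().round(2))
E
python3 tilt.py; python3 -c "
from h import *
go(tuck(-53,57,9,y=-.4),Rt(YAW,-9))"
```

```text
t 16.25 tcp [ 2.9 -0.8 73.4] tilt 16.02 yaw 104.33 B [-50.7  56.2] F disp [ 2.7 -1.3  5. ] M [-0.2  -0.42 -0.07] gap 0.0569
plate floor z 80.4 tilt 14.32 roll -0.25 resid 0.45
xyz [0.0004, -0.0021, 0.0056] twist [0.1234, 0.0021, 0.0023] rows 1.0
```

Call:
servo_tool(targets=[{"xyz": [0.0001,-0.0007,0.0018],"twist": [0.04,0,0],"jaw": 0.4},{"xyz": [0.0002,-0.0014,0.0036],"twist": [0.08,0,0],"jaw": 0.4},{"xyz": [0.0003,-0.002,0.0056],"twist": [0.123,0,0],"jaw": 0.4},{"xyz": [0.0003,-0.002,0.0056],"twist": [0.123,0,0],"jaw": 0.4},{"xyz": [0.0003,-0.002,0.0056],"twist": [0.123,0,0],"jaw": 0.4}])

```text
clock: 16.72
tcp_pos: [0.4538, -0.1714, 0.0674]
orientation: [0.049, 0.612, 0.787, 0.062]
wrist_force: [6.3, -0.2, 2.3]
finger_gap: 0.0568
```

```bash
python3 tilt.py; python3 -c "
from h import *
go(tuck(-54.6,57.8,0,y=-.4),Rt(YAW,0))"
```

```text
t 16.72 tcp [ 2.5 -0.7 67.4] tilt 9.08 yaw 104.29 B [-52.7  56.8] F disp [ 6.1 -1.7  2.3] M [-0.16 -0.99  0.01] gap 0.0568
plate floor z 74.5 tilt 7.33 roll -0.3 resid 0.44
xyz [0.0003, -0.0022, 0.0077] twist [0.159, 0.0023, 0.0015] rows 1.3
```

Call:
servo_tool(targets=[{"xyz": [0.0001,0.0002,0.0018],"twist": [0.04,0,0],"jaw": 0.4},{"xyz": [0.0002,0,0.0036],"twist": [0.08,0,0],"jaw": 0.4},{"xyz": [0.0003,-0.0004,0.0056],"twist": [0.122,0,0],"jaw": 0.4},{"xyz": [0.0003,-0.001,0.0074],"twist": [0.159,0,0],"jaw": 0.4},{"xyz": [0.0003,-0.001,0.0077],"twist": [0.159,0,0],"jaw": 0.4},{"xyz": [0.0003,-0.001,0.0077],"twist": [0.159,0,0],"jaw": 0.4}])

```text
clock: 17.27
tcp_pos: [0.4529, -0.1708, 0.0592]
orientation: [-0.0, 0.614, 0.789, -0.001]
wrist_force: [4.1, -1.1, 2.0]
finger_gap: 0.0573
```

```bash
python3 tilt.py
```

```text
t 17.27 tcp [ 1.8  0.1 59.2] tilt 0.13 yaw 104.25 B [-54.4  57.3] F disp [ 3.7 -2.1  2. ] M [-0.06 -0.82 -0.06] gap 0.0573
plate floor z 66.5 tilt 0.03 roll -0.18 resid 0.44
```

The plate is level but pressed about 5 mm below its latched height, because the grip is 3 mm higher on the plate than I had reckoned. I'll let it up gently, then release.

Call:
servo_tool(targets=[{"xyz": [0,0,-0.001],"twist": [0,0,0],"jaw": 0.4},{"xyz": [0,0,-0.002],"twist": [0,0,0],"jaw": 0.4},{"xyz": [0,0.0005,-0.003],"twist": [0,0,0],"jaw": 0.4},{"xyz": [0,0.0005,-0.004],"twist": [0,0,0],"jaw": 0.4},{"xyz": [0,0.0005,-0.004],"twist": [0,0,0],"jaw": 0.4}])

```text
clock: 17.73
tcp_pos: [0.4529, -0.1707, 0.0637]
orientation: [-0.0, 0.614, 0.789, -0.002]
wrist_force: [1.2, -1.7, 2.8]
finger_gap: 0.057
```

```bash
python3 tilt.py
```

```text
t 17.73 tcp [ 1.9  0.3 63.7] tilt 0.21 yaw 104.23 B [-54.3  61.8] F disp [ 0.8 -1.9  2.8] M [-0.34 -0.14 -0.03] gap 0.057
plate floor z 71.1 tilt -0.03 roll -0.18 resid 0.45
```

Call:
servo_tool(targets=[{"xyz": [0,0,0],"twist": [0,0,0],"jaw": 0.7},{"xyz": [0,0,0],"twist": [0,0,0],"jaw": 0.75},{"xyz": [0,0,0],"twist": [0,0,0],"jaw": 0.95},{"xyz": [0,0,0],"twist": [0,0,0],"jaw": 0.95},{"xyz": [0,0,0],"twist": [0,0,0],"jaw": 0.95}])

```text
clock: 18.2
tcp_pos: [0.4531, -0.1701, 0.0631]
orientation: [-0.001, 0.614, 0.789, -0.001]
wrist_force: [-0.2, 0.3, -0.6]
finger_gap: 0.081
```

Call:
servo_tool(targets=[{"xyz": [0,0,-0.01],"twist": [0,0,0],"jaw": 0.95},{"xyz": [0,-0.005,-0.03],"twist": [0,0,0],"jaw": 0.95},{"xyz": [0,-0.015,-0.06],"twist": [0,0,0],"jaw": 0.95},{"xyz": [0,-0.03,-0.09],"twist": [0,0,0],"jaw": 0.95},{"xyz": [0,-0.04,-0.12],"twist": [0,0,0],"jaw": 0.95},{"xyz": [0,-0.04,-0.12],"twist": [0,0,0],"jaw": 0.95},{"xyz": [0,-0.04,-0.12],"twist": [0,0,0],"jaw": 0.95}])

```text
clock: 18.78
tcp_pos: [0.4161, -0.1811, 0.1862]
orientation: [0.002, 0.614, 0.789, -0.001]
wrist_force: [1.0, -0.1, -0.2]
finger_gap: 0.081
```

```bash
python3 chk.py w13; python3 - <<'E'
from h import *
a=cam('scene');b=cam('top');np.savez('s1.npz',**a);np.savez('t1.npz',**b)
im=np.vstack([cv2.resize(a['color'][150:300,110:430],None,fx=2,fy=2),cv2.resize(b['color'][130:310,120:440],None,fx=2,fy=2)])
cv2.imwrite('pics/end.png',cv2.resize(cv2.cvtColor(im,cv2.COLOR_RGB2BGR),None,fx=.9,fy=.9))
# bystander movement: image difference outside dispenser/plates
o=dict(np.load('t0.npz'))['color'].astype(int);d=np.abs(b['color'].astype(int)-o).max(-1)>60
print('top diff px', {n:int(d[y-15:y+15,x-15:x+15].sum()) for n,(x,y) in dict(lemon=(225,196),spoon=(236,262),mug=(305,178),jar=(406,166),mill=(157,182)).items()})
E
```

```text
t 18.78 tcp [-36.4  -0.8 186.2] tilt 0.3 yaw 104.22 B [-92.6 184.2] F disp [ 1.  -0.4 -0.2] M [ 0.02 -0.    0.03] gap 0.081
floor z at centre 71.8932136454006 slopes rad [ 2.65704191e-04 -3.82913617e-05] resid 0.5111136361224132
-60 244 [55.7 75.5 77.8]
-52 141 [72.4 77.  78. ]
-44 162 [71.2 72.2 72.9]
-36 155 [71.1 71.9 72.8]
-28 147 [71.  71.8 72.7]
-20 148 [71.1 71.9 72.6]
-12 146 [71.2 71.9 72.7]
-4 131 [71.2 72.1 72.8]
4 128 [71.1 71.9 72.7]
12 135 [71.1 71.8 72.8]
20 129 [71.  71.9 72.8]
28 124 [71.1 71.9 72.7]
36 127 [71.2 72.2 72.9]
44 193 [72.4 73.7 78.5]
52 301 [80.8 87.8 93.9]
60 182 [94.6 96.5 98.4]
68 150 [ 98.3 100.2 101.9]
76 0 
rim y [-26.1  31.9]
xyz [0.3734, 0.12, -0.0165] twist [-0.0002, 0.0031, 0.3147] rows 9.4
top diff px {'lemon': 0, 'spoon': 0, 'mug': 0, 'jar': 0, 'mill': 9}
```

View pics/end.png

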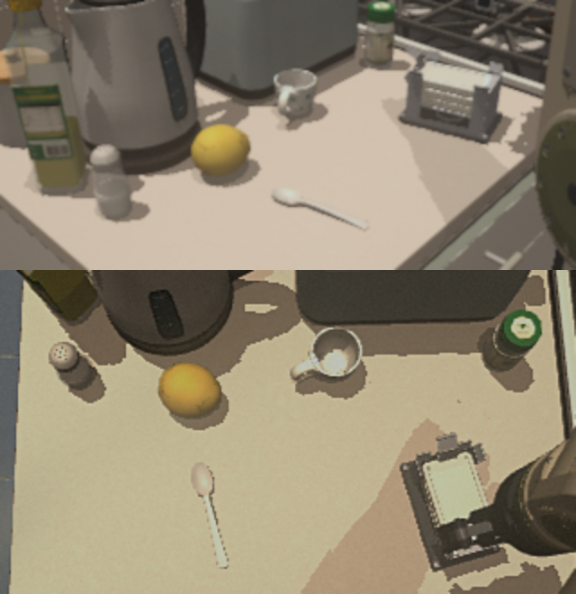

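The scene view shows three plates stacked level in the dispenser at (452,90). Both loose plates are gone from the worktop, and the lemon, spoon, mug, jar and shaker are where they were. The gripper is well clear.

```bash
python3 -c "
from workcell import env
print(env.hand_in())"
```

```text
the job is handed in; nothing more can be done
None
```

Both loose plates are in the dispenser, first plate_a and then plate_b on top of it. Each was tucked under the lip at a 28° tilt, bearing the pile down, then turned level until the latch closed over it. I handed the job in at about 19 s of the 72 s allowed; no verdict came back.

- **Held level:** after I let go of each plate, the top plate's hollow floor measured 71.9 mm up, which puts its underside at about 60 mm. Slopes were below 0.001 rad.
- **Forces:** the wrist readings I took never went above about 8 N.
- **Bystanders:** before and after top views agreed for the lemon, spoon, mug and jar. The shaker's patch differed by a few pixels; I took this for shadow and did not measure it further.
- **Not checked directly:** I never measured the two lower plates' exact heights or positions. I saw them stacked under the top plate in the final picture.

**What disagreed:**
- The wrist camera read about 2 mm to one side; I corrected for this.
- The arm's measured pose settled 1 to 3 mm late after moves. Because of that I misjudged the grip height on plate_b by 3 mm and pressed it about 5 mm too deep. I let it up gently before releasing it.

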